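Lay the stall's price board on the display step, writing side up

TASK

The little chalkboard lies face down with its strut still sticking up. Fold the strut flat into the back of the board, then tip the board up on edge against the front of the low wooden display step and on over, so that it comes down on the step with its writing side up. Slide it back until it lies wholly on the step, with nothing hanging over the front, and leave the honey jars and the carton where they stand.

Things in the scene. Friction and masses are not known exactly. Their poses are not given: they have to be found in the camera images.
- step: low display step, a thick solid plank of pale wood, fixed: 260 mm deep (its x), 540 mm wide (its y), 28 mm high. Origin: centre of its underside, on the table. Its +x points away from the robot; its front is an upright flat wall at x = -130 mm, 28 mm high; its top is flat at z = 28 mm. The two jars stand on it, near its ends.
- step_front (a point): middle of the upper front edge of the step (28 mm above the table), same axes as the step
- board_center (a point): centre of the loose chalkboard, a slab 130 mm (its x) by 170 mm (its y) by 16 mm thick (z), 0.25 to 0.45 kg, half-way up its thickness. At the start it lies on the table before the step, dark writing face (z = -8 mm) down, z axis up, x axis roughly towards the step; turned over, its z axis points down. Its back has rails 22 mm wide and a recess where the folded strut lies flush.
- board_hinge_left (a point): corner of the chalkboard, half-way up its thickness, at x = +65, y = +85 mm from its centre, on the strut's hinge side: at the start towards the step. All four edges of the frame are bevelled 7 mm at 45 degrees on the writing side, so that face down the rim overhangs the table by 7 mm, 7 mm up.
- board_hinge_right (a point): the other corner on the hinge side, at x = +65, y = -85 mm from the board's centre
- board_free_left (a point): corner on the board's opposite edge, at x = -65, y = +85 mm from its centre: at the start on the robot's side
- board_free_right (a point): the same at x = -65, y = -85 mm
- strut_end (a point): middle of the free end of the strut, a plywood flap 80 mm long, 40 mm wide (28 mm at the tip) and 5 mm thick on the middle of the board's back. Its hinge axis runs along the board's y, at x = +40, y = 0, z = +5 mm from the board's centre; from there it rises towards the board's -x side at the angle of joint strut
- strut (a joint): opening angle of the strut in rad: 0 folded flat into the back, grows as it rises, at most 1.3. The hinge is stiff enough (0.05 N m) to stay where it is left.
- jar_left: full glass honey jar 80 mm across, 98 mm high, 0.65 kg, on the step near its left (+y) end; origin at the centre of its underside
- jar_right: the same on the step near its right (-y) end
- carton: kraft gift carton 85 x 85 x 125 mm high, 0.75 kg, standing on the table to the left (+y); origin at the centre of its underside
Mind the look-alikes: they are no part of the job. Of the things that look like the part that bears board_center, the smaller one is meant.

How it is judged:
By the outcome, as a careful person would: the job done as asked, in the order asked, and still so for the second after the job is handed in, with the robot touching nothing.
It also fails if it takes over 59 s, if anything falls off the work surface, if the arm or the gripper's body presses on something with over 40 N, if the wrist force passes 120 N, or if a joint passes its speed limit or range.

ROBOT

A 6-joint arm with a two-finger parallel gripper is mounted at the origin on the work surface. World frame = base frame: x ahead of the robot, y to its left, z up, the work surface at z = 0. Lengths are in m, angles in rad, forces in N, time in s.
With the tool pointing down it reaches from about 0.425 to 0.95 m from the base axis. Payload 3.5 kg.
Tool frame: the origin (TCP) lies at the very end of the fingers, on their centre line; the grasp point (between the pads) lies 19 mm behind it; z points along the fingers, y is the direction in which the jaws open and shut (so a half turn about z gives the same grasp; the last joint's range is limited). The gripper opens to 85 mm and grips with 20 to 120 N. Pads are 22 mm wide; open, the fingers measure 114 mm over their backs; the gripper's body (76 mm by 85 mm) begins 54 mm behind the grasp point. The pads swing forward as they close: fully open they stand 13 mm farther back than shut.
Start: joints at [-1.436, 0.286, 1.577, -0, 1.279, -0.15], TCP at [0.19, -0.648, 0.231] pointing down, gripper open.
Joint ranges: [-2.77, 2.77], [-0.9, 2.22], [0.21, 2.48], [-1.53, 4.67], [0.24, 2.81], [-2.84, 2.84]. Speed limits (rad/s): [2.79, 2.79, 3.14, 3.14, 3.14, 3.14].

INTERFACE

Orientations are given as a unit quaternion [x, y, z, w].
In Python, from plant import get_state, read_camera, get_calibration, ticket, search_frame, cut_out, pinpoint gives the robot as it stands.
- The arm moves only by the tool move_arm, never from a script. Its argument "plan" is a list that holds one entry, the list of rows, each a list of 7 numbers: the turn, a rotation vector about the tool's x, y, z in degrees, then the shift along the tool's x, y, z in m, then the finger opening in m, from 0 to 0.0854. In form: [[[ax, ay, az, x, y, z, hand], ...]]. A call has exactly 5 rows; each row is the pose to reach, as a shift and turn from the pose measured when the call began, along the tool's axes at that moment; what a row does not reach only later rows make up. A row lasts 1/8 s, in which the tool goes at most 62.5 mm and 10.7 degrees, less where a joint would pass 70% of its speed; a pose out of reach is approached as far as the arm can. A call with a gripper value outside its range is refused whole. The fingers move at their own pace and stop on an object; "force" is the grip in N (left out, the last holds). Time passes only in rows, so rows that repeat a pose let the fingers close, or fill a call up. It gives the time, the measured TCP pose, the force and the opening at its end, in the units of the state.
- get_state(): the state, without advancing time (a new reading comes with each control period).
- read_camera(name): name is "scene" or "top" or "wrist"; returns the picture (384x512x3 uint8, red, green, blue); there is no depth.
- get_calibration(name): a dict with "mtx" (3x3 intrinsics, pixels), "dist_coeffs" ([k1, k2, p1, p2, k3] as OpenCV has them; the pictures are not rectified), "extrinsics" (4x4, takes a point from camera to world coordinates); the wrist camera has in their place "hand_eye" (4x4, takes a point from camera to tool coordinates, whose origin is the TCP and whose axes are the flange's). Camera axes: x right, y up, looking along -z (the intrinsics and any distortion apply to the point x, -y, -z); pixel columns grow to the right and rows downward; lengths in m; the calibration is good to about 2 mm. A picture is of the moment at which its call begins: read the wrist's pose just before it. get_calibration takes no time and is no camera call.
- ticket.sign_off(): hands the job in, once; it reports no verdict.
Trained networks look in the newest picture that a camera, given by its name, has taken for a name from the list of things; names that differ only in an ending like _2 or _b are one class to them, and where a whole thing is asked for, a point or a joint stands for the part that bears it (a point fixed in the world has none). Each returns a list of dicts, best first, with "p" (0 to 1); they miss things now and then, are a little off and sometimes report something else, mostly with a low value. They report only what shows in the picture. A call takes as long as a camera call. They do not tell look-alikes from the thing itself.
- search_frame(camera, query): "centre" ([column, row] in pixels, amid what is visible of it).
- cut_out(camera, query): "pixels" (384x512 bool, what is visible of it) and "centre" ([column, row] in pixels, amid what is visible of it).
- pinpoint(camera, query): "centre" ([column, row] in pixels: a listed point, or the origin of a listed thing).
The state is a dict: "time": time; "qpos": joint angles; "dq": joint speeds; "joint_efforts": joint torques, N m; "eef_pos": TCP position; "tcp_rot": TCP orientation; "contact_force": force on the tool from outside, world axes, zero at the start; "wrist_torque": the same for the moment, N m; "opening": opening from 0.0 (shut) to 1.0 (fully open).
Only numpy, scipy, OpenCV 4.12 (cv2) and the standard library are available. Lean on these libraries where they do the work, as an engineer would, in place of code of your own. Each camera call takes 0.05 s, during which the arm holds its last target.

## Working session

There is one attempt and no reset: what is moved stays moved. The work goes in short steps, Python scripts to look and compute and a tool call to move; the robot and the scene stay as the last step left them, time stands still between calls to the robot, and variables do not carry over. Pictures are saved under pics/ and viewed, and the job is handed in when it is done.

Besides the shell and the picture viewer there is one more tool, called by a JSON object that holds its "api" and its "payload", one argument or row to a line. move_arm: Moves the arm, as the interface text tells. Its arguments: {"type":"object","properties":{"plan":{"type":"array","items":{"type":"array","items":{"type":"array","items":{"type":"number"}}}},"force":{"type":"number"}},"required":["plan"]}

```bash
ls; mkdir -p pics; cat > h.py <<'E'
import numpy as np, cv2
from plant import *
from scipy.spatial.transform import Rotation as R
def snap(c,n):
    s=get_state(); im=read_camera(c); cv2.imwrite(f'pics/{n}.png',cv2.cvtColor(im,cv2.COLOR_RGB2BGR)); return im,s
def T_of(s):
    T=np.eye(4);T[:3,:3]=R.from_quat(s['tcp_rot']).as_matrix();T[:3,3]=s['eef_pos'];return T
def cam(c,s=None):
    k=get_calibration(c)
    E=np.array(k['extrinsics']) if 'extrinsics' in k else T_of(s)@np.array(k['hand_eye'])
    return np.array(k['mtx']),np.array(k['dist_coeffs'],float),E
def ray(c,px,s=None):
    K,d,E=cam(c,s)
    u=cv2.undistortPoints(np.array([[px]],float),K,d)[0,0]
    v=E[:3,:3]@np.array([u[0],-u[1],-1.]); return E[:3,3],v/np.linalg.norm(v)
def at_z(c,px,z,s=None):
    o,v=ray(c,px,s); return o+v*(z-o[2])/v[2]
def tri(rs):
    A=0;b=0
    for o,v in rs:
        P=np.eye(3)-np.outer(v,v);A=A+P;b=b+P@o
    x=np.linalg.solve(A,b); return x,[float(np.linalg.norm((np.eye(3)-np.outer(v,v))@(x-o))) for o,v in rs]
def proj(c,p,s=None):
    K,d,E=cam(c,s); q=np.linalg.inv(E)@np.append(p,1); q=np.array([q[0],-q[1],-q[2]])
    return cv2.projectPoints(q[None],np.zeros(3),np.zeros(3),K,d)[0][0,0]
E
python3 - <<'E'
from h import *
np.set_printoptions(precision=3,suppress=True)
for c in ['scene','top','wrist']:
    im,s=snap(c,c+'0'); 
print(s)
for c in ['scene','top']:
    print(c,cam(c)[2])
print(get_calibration('wrist'))
for c in ['scene','top']:
  for q in ['step_front','board_center','board_hinge_left','board_hinge_right','board_free_left','board_free_right','strut_end','jar_left','jar_right','carton','step']:
    print(c,q,[(np.round(r['centre'],1).tolist(),round(r['p'],2)) for r in pinpoint(c,q)][:4])
E
```

```text
pics
{'time': 0.1, 'qpos': array([-1.436,  0.287,  1.578,  0.   ,  1.279, -0.15 ]), 'dq': array([-0.001, -0.004, -0.004, -0.001, -0.001,  0.   ]), 'joint_efforts': array([  0.001, -40.73 , -29.37 ,  -0.   ,   0.003,   0.   ]), 'eef_pos': array([ 0.19 , -0.647,  0.23 ]), 'tcp_rot': array([ 0.99 ,  0.142,  0.   , -0.001]), 'contact_force': array([0.084, 0.564, 0.032]), 'wrist_torque': array([-0.032,  0.018, -0.012]), 'opening': 1.0049807802344464}
scene [[ 0.454 -0.534  0.713  1.326]
 [ 0.891  0.251 -0.379 -0.341]
 [ 0.024  0.807  0.59   0.671]
 [ 0.     0.     0.     1.   ]]
top [[-0.     0.998 -0.064  0.482]
 [-1.    -0.001 -0.015  0.048]
 [-0.015  0.064  0.998  1.477]
 [ 0.     0.     0.     1.   ]]
{'mtx': array([[340.588,   0.   , 251.7  ],
       [  0.   , 340.588, 183.963],
       [  0.   ,   0.   ,   1.   ]]), 'dist_coeffs': array([-0.055,  0.   ,  0.   ,  0.   ,  0.   ]), 'hand_eye': array([[-0.002,  0.966,  0.259,  0.067],
       [ 1.   ,  0.001,  0.001,  0.001],
       [ 0.   ,  0.259, -0.966, -0.143],
       [ 0.   ,  0.   ,  0.   ,  1.   ]])}
scene step_front [([228.4, 206
[... 528 characters left out ...]
ght [([158.0, 241.6], 0.97)]
scene carton [([321.3, 137.3], 0.75), ([307.7, 195.4], 0.21)]
scene step [([252.5, 245.7], 0.87)]
top step_front [([286.6, 179.0], 0.65)]
top board_center [([382.2, 242.8], 0.96), ([292.6, 217.1], 0.75)]
top board_hinge_left [([378.4, 199.4], 0.76), ([273.0, 192.9], 0.74)]
top board_hinge_right [([424.0, 253.9], 0.82), ([322.0, 202.0], 0.59)]
top board_free_left [([338.9, 232.2], 0.77), ([264.8, 231.7], 0.75)]
top board_free_right [([317.6, 240.0], 0.62)]
top strut_end [([368.1, 254.3], 0.75), ([284.4, 145.5], 0.62), ([296.0, 217.7], 0.54)]
top jar_left [([217.6, 168.4], 0.78)]
top jar_right [([348.2, 165.8], 0.91)]
top carton [([141.5, 254.1], 0.81)]
top step []
```

View pics/scene0.png

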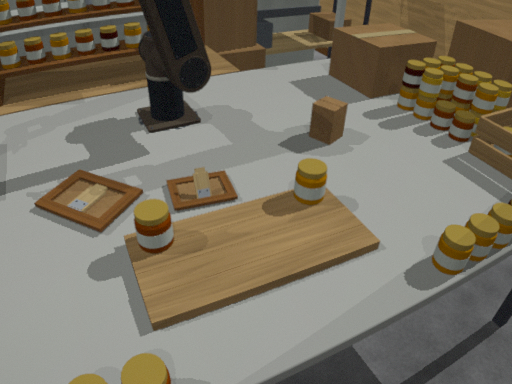

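View pics/top0.png

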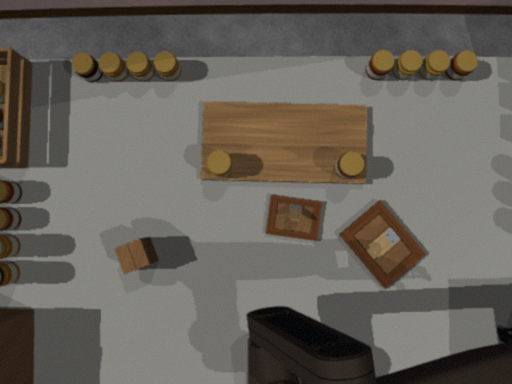

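View pics/wrist0.png

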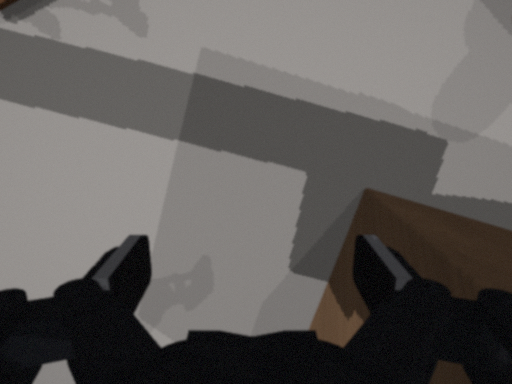

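```bash
python3 - <<'E'
from h import *
np.set_printoptions(precision=3,suppress=True)
P=dict(free_left=([222.1,171.2],[264.8,231.7]),hl=([237,197.2],[273,192.9]),hr=([176.8,210],[322,202]),fr=([168.9,183],[317.6,240]),c=([202.6,189.2],[292.6,217.1]),se=([200,166.3],[296,217.7]),jl=([306.4,197.2],[217.6,168.4]),jr=([158,241.6],[348.2,165.8]),sf=([228.4,206.1],[286.6,179]),ca=([321.3,137.3],[141.5,254.1]),
Bhl=([99.2,225.5],[378.4,199.4]),Bhr=([35.3,208.1],[424,253.9]),Bfl=([143.6,192],[338.9,232.2]),Bc=([92.6,197.2],[382.2,242.8]))
for k,(a,b) in P.items(): 
    x,r=tri([ray('scene',a),ray('top',b)]); print(k,x,np.round(r,4))
E
```

```text
free_left [0.436 0.036 0.011] [0.004 0.004]
hl [0.566 0.015 0.014] [0.003 0.003]
hr [ 0.536 -0.144  0.005] [0.005 0.005]
fr [ 0.412 -0.128  0.004] [0.006 0.006]
c [ 0.486 -0.05   0.007] [0.002 0.002]
se [ 0.484 -0.054  0.083] [0.003 0.003]
jl [0.644 0.192 0.011] [0.004 0.004]
jr [ 0.654 -0.227  0.03 ] [0.005 0.005]
sf [ 0.61  -0.029  0.032] [0.002 0.002]
ca [ 0.358  0.447 -0.012] [0.006 0.006]
Bhl [ 0.542 -0.333  0.026] [0.003 0.003]
Bhr [ 0.363 -0.485 -0.001] [0.001 0.001]
Bfl [ 0.436 -0.201  0.012] [0.001 0.001]
Bc [ 0.402 -0.337  0.016] [0.006 0.006]
```

The smaller board, with its raised strut, is at about px (295,217) in the top view, before the step. The bigger look-alike is at (382,243). The jars are at (218,165) and (350,164), and the carton is at (137,254). I'll go above the small board for a close look.

```bash
cat >> h.py <<'E'
def Rt(yaw=0,tilt=0):
    """tool x=+y world (turned by yaw deg), y=+x, z down; tilt>0: fingers point forward(+x)"""
    B=np.array([[0,1,0],[1,0,0],[0,0,-1.]])
    return R.from_euler('z',yaw,degrees=True).as_matrix()@B@R.from_euler('x',-tilt,degrees=True).as_matrix()
def rel(p,Rm,s=None):
    s=s or get_state(); T=T_of(s)
    rv=R.from_matrix(T[:3,:3].T@Rm).as_rotvec(degrees=True); sh=T[:3,:3].T@(np.array(p)-T[:3,3])
    return np.round(rv,1).tolist()+np.round(sh,4).tolist()
def st():
    s=get_state();f=np.round
    print('t',round(s['time'],2),'p',f(s['eef_pos'],4),'q',f(s['qpos'],3),'F',f(s['contact_force'],1),'M',f(s['wrist_torque'],2),'op',round(s['opening'],3),'zt',f(T_of(s)[:3,2],3)); return s
E
python3 - <<'E'
from h import *
print(Rt(0,30)[:,2])
print(rel([0.50,-0.06,0.26],Rt(0)))
E
```

```text
[ 0.5        0.        -0.8660254]
[-0.0, -0.0, -73.7, 0.463, -0.4769, -0.0287]
```

{"api": "move_arm", "payload": {
  "plan": [
    [[0,0,-73.7,0.463,-0.477,-0.029,0],[0,0,-73.7,0.463,-0.477,-0.029,0],[0,0,-73.7,0.463,-0.477,-0.029,0],[0,0,-73.7,0.463,-0.477,-0.029,0],[0,0,-73.7,0.463,-0.477,-0.029,0]]
  ]
}}

```text
time: 1.88
eef_pos: [0.3361, -0.3699, 0.2453]
tcp_rot: [0.817, 0.576, 0.0, 0.0]
contact_force: [1.4, 0.5, 0.7]
opening: -0.001
```

```bash
python3 - <<'E'
from h import *
st();print(rel([0.50,-0.06,0.26],Rt(0)))
E
```

```text
t 1.88 p [ 0.3361 -0.3699  0.2453] q [-1.037 -0.119  1.984  0.     1.276 -0.694] F [1.4 0.5 0.7] M [-0.   -0.01  0.01] op -0.001 zt [ 0.001 -0.001 -1.   ]
[0.0, 0.0, -19.6, 0.347, 0.0502, -0.0148]
```

{"api": "move_arm", "payload": {
  "plan": [
    [[0,0,-19.6,0.347,0.05,-0.015,0],[0,0,-19.6,0.347,0.05,-0.015,0],[0,0,-19.6,0.347,0.05,-0.015,0],[0,0,-19.6,0.347,0.05,-0.015,0],[0,0,-19.6,0.347,0.05,-0.015,0]]
  ]
}}

```text
time: 2.5
eef_pos: [0.4818, -0.0936, 0.2591]
tcp_rot: [0.707, 0.707, 0.0, 0.001]
contact_force: [-0.2, -0.7, 0.1]
opening: -0.001
```

```bash
python3 - <<'E'
from h import *
s=st();print(rel([0.50,-0.06,0.26],Rt(0)))
im,s=snap('wrist','w1'); 
for q in ['step_front','board_center','board_hinge_left','board_hinge_right','board_free_left','board_free_right','strut_end','jar_left','jar_right']:
    print(q,[(np.round(r['centre'],1).tolist(),round(r['p'],2),at_z('wrist',r['centre'],{'strut_end':.08,'step_front':.028,'jar_left':.028,'jar_right':.028}.get(q,.008),s).round(3).tolist()) for r in pinpoint('wrist',q)][:3])
E
```

```text
t 2.5 p [ 0.4818 -0.0936  0.2591] q [-0.399 -0.153  1.988 -0.     1.304 -0.398] F [-0.2 -0.7  0.1] M [-0.01 -0.07  0.03] op -0.001 zt [ 0.002 -0.001 -1.   ]
[0.1, 0.1, -0.0, 0.0336, 0.0182, -0.0009]
step_front [([364.9, 83.5], 0.79, [0.604, -0.019, 0.028])]
board_center [([254.9, 118.3], 0.59, [0.487, -0.057, 0.008])]
board_hinge_left [([321.3, 50.3], 0.62, [0.56, 0.016, 0.008])]
board_hinge_right [([298.3, 191.9], 0.81, [0.54, -0.145, 0.008])]
board_free_left [([211.7, 238.5], 0.86, [0.433, -0.206, 0.008]), ([206.9, 29.8], 0.63, [0.436, 0.038, 0.008])]
board_free_right [([190.3, 184.2], 0.7, [0.41, -0.135, 0.008])]
strut_end [([247.3, 122.7], 0.58, [0.479, -0.056, 0.08])]
jar_left []
jar_right [([384.8, 262.6], 0.76, [0.647, -0.23, 0.028]), ([191.6, 180.7], 0.55, [0.415, -0.125, 0.028])]
```

View pics/w1.png

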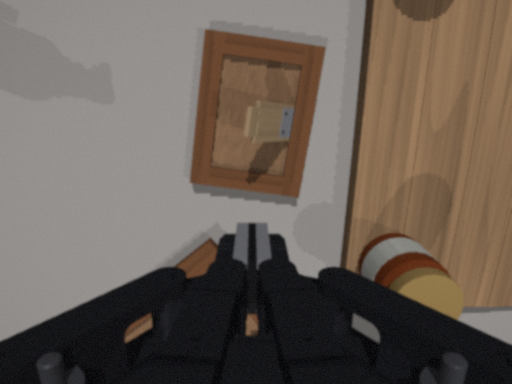

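```bash
python3 - <<'E'
from h import *
s=get_state()
for p in [(372,0),(359,150),(345,305)]: print(at_z('wrist',p,.028,s).round(4))
for p in [(202,181.5),(366,184.5),(284,183)]: print('top',at_z('top',p,.028).round(4))
for p in [(207,30),(325,46),(297,196),(191,184)]: print('corner',at_z('wrist',p,.016,s).round(4))
for p in [(287,122)]: print('hinge',at_z('wrist',p,.015,s).round(4))
x,r=tri([ray('wrist',(247,122.5),s),ray('scene',(201.5,168))]);print(x,r)
E
```

```text
[0.6047 0.06   0.028 ]
[ 0.6015 -0.0937  0.028 ]
[ 0.5998 -0.2922  0.028 ]
top [0.6015 0.2453 0.028 ]
top [ 0.5909 -0.2898  0.028 ]
top [ 0.5962 -0.0226  0.028 ]
corner [0.4356 0.0332 0.016 ]
corner [0.561  0.0167 0.016 ]
corner [ 0.5355 -0.1505  0.016 ]
corner [ 0.4108 -0.1351  0.016 ]
hinge [ 0.5219 -0.0639  0.015 ]
[ 0.48036623 -0.05302229  0.07518466] [0.006672699105463294, 0.006672699105463356]
```

```bash
python3 - <<'E'
import cv2
a=cv2.imread('pics/w1.png')[20:210,180:350];cv2.imwrite('pics/w1c.png',cv2.resize(a,None,fx=3,fy=3,interpolation=2))
a=cv2.imread('pics/scene0.png')[130:260,130:340];cv2.imwrite('pics/s0c.png',cv2.resize(a,None,fx=3.5,fy=3.5,interpolation=2))
E
```

```text
(no output)
```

View pics/s0c.png

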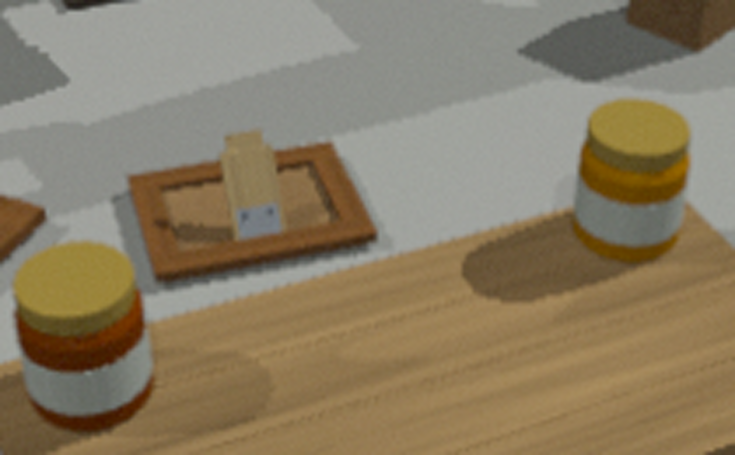

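View pics/w1c.png

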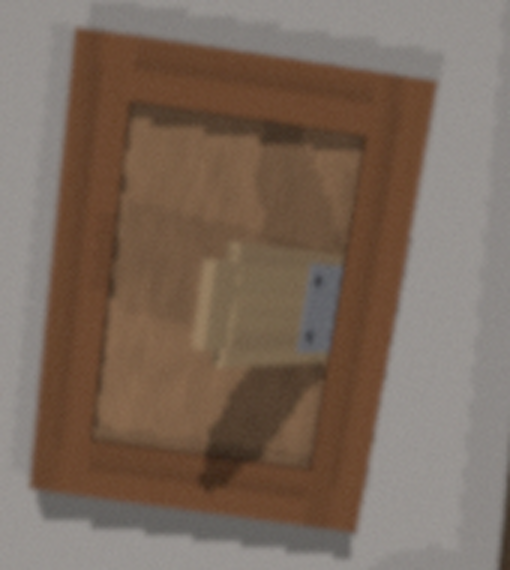

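```bash
python3 - <<'E'
from h import *
c=np.array([.4857,-.059]);b=np.array([.989,-.146])
for X,z in [(34,.11),(34,.072)]: print(rel([*(c+b*X/1000),z],Rt(-8.4)))
T=np.eye(4);T[:3,:3]=Rt(-8.4)
p0=np.array([*(c+b*.034),.072])
for X,z in [(15,.07),(0,.056),(-11,.037),(-15,.02),(-15,.0155)]: print(X,z,(T[:3,:3].T@(np.array([*(c+b*X/1000),z])-p0)).round(4))
E
```

```text
[0.0, 0.0, 8.2, 0.0331, 0.0385, 0.1484]
[0.0, 0.0, 8.2, 0.0331, 0.0385, 0.1864]
15 0.07 [-0.    -0.019  0.002]
0 0.056 [-0.    -0.034  0.016]
-11 0.037 [-0.    -0.045  0.035]
-15 0.02 [-0.    -0.049  0.052]
-15 0.0155 [-0.     -0.049   0.0565]
```

{"api": "move_arm", "payload": {
  "plan": [
    [[0,0,8.2,0.033,0.0385,0.06,0],[0,0,8.2,0.033,0.0385,0.12,0],[0,0,8.2,0.033,0.0385,0.165,0],[0,0,8.2,0.033,0.0385,0.186,0],[0,0,8.2,0.033,0.0385,0.186,0]]
  ]
}}

```text
time: 3.62
eef_pos: [0.5175, -0.0644, 0.0702]
tcp_rot: [0.757, 0.653, -0.001, -0.002]
contact_force: [0.4, 0.0, 0.3]
opening: -0.003
```

```bash
python3 - <<'E'
from h import *
st()
snap('wrist','w2');snap('scene','s2')
import cv2
a=cv2.imread('pics/w2.png');b=cv2.imread('pics/s2.png')[130:260,100:290]
b=cv2.resize(b,None,fx=2,fy=2);o=np.zeros((384+0,512+380,3),np.uint8);o[:384,:512]=a;o[:260,512:]=b;cv2.imwrite('pics/c2.png',cv2.resize(o,None,fx=.89,fy=.89))
E
```

```text
t 3.62 p [ 0.5175 -0.0644  0.0702] q [-3.180e-01  1.500e-01  2.062e+00 -1.000e-03  9.340e-01 -1.700e-01] F [0.4 0.  0.3] M [-0.03 -0.02 -0.  ] op -0.003 zt [-0.004  0.001 -1.   ]
```

View pics/c2.png

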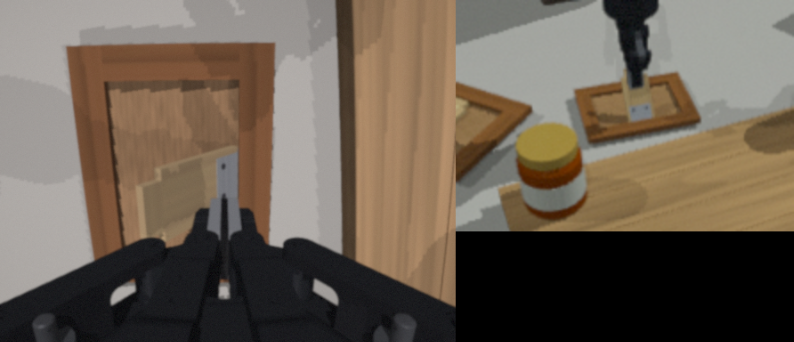

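The fingers stand on the hinge side of the strut and the tool is aligned with the board. Next I'll sweep the strut down.

{"api": "move_arm", "payload": {
  "plan": [
    [[0,0,0,0,-0.018,0.002,0],[0,0,0,0,-0.033,0.014,0],[0,0,0,0,-0.043,0.032,0],[0,0,0,0,-0.048,0.046,0],[0,0,0,0,-0.048,0.052,0]]
  ]
}}

```text
time: 4.35
eef_pos: [0.473, -0.0582, 0.0216]
tcp_rot: [0.757, 0.653, 0.001, 0.001]
contact_force: [0.2, 1.6, 1.3]
opening: -0.001
```

```bash
python3 - <<'E'
from h import *
st()
E
```

```text
t 4.35 p [ 0.473  -0.0582  0.0216] q [-3.360e-01  1.420e-01  2.185e+00 -1.000e-03  8.110e-01 -1.870e-01] F [0.2 1.6 1.3] M [0.05 0.11 0.02] op -0.001 zt [ 0.003 -0.001 -1.   ]
```

{"api": "move_arm", "payload": {
  "plan": [
    [[0,0,0,0,-0.008,0.003,0],[0,0,0,0,-0.012,0.005,0],[0,0,0,0,-0.012,0.006,0],[0,0,0,0,-0.012,0.007,0],[0,0,0,0,-0.012,0.007,0]]
  ]
}}

```text
time: 4.97
eef_pos: [0.4609, -0.0564, 0.0152]
tcp_rot: [0.757, 0.653, 0.0, 0.001]
contact_force: [-2.9, 0.9, 6.5]
opening: 0.003
```

```bash
python3 - <<'E'
from h import *
st()
E
```

```text
t 4.97 p [ 0.4609 -0.0564  0.0152] q [-3.400e-01  1.310e-01  2.214e+00 -1.000e-03  7.950e-01 -1.920e-01] F [-2.9  0.9  6.5] M [ 0.08  0.55 -0.01] op 0.003 zt [ 0.001 -0.001 -1.   ]
```

```bash
python3 - <<'E'
from h import *
c=np.array([.4857,-.059]);b=np.array([.989,-.146])
print(rel([*(c+b*.012),.13],Rt(-8.4+90)))
E
```

```text
[0.0, 0.1, -90.1, 0.001, 0.037, -0.1147]
```

{"api": "move_arm", "payload": {
  "plan": [
    [[0,0,0,0,0,-0.05,0],[0,0,-45,0.001,0.037,-0.115,0.075],[0,0,-90,0.001,0.037,-0.115,0.075],[0,0,-90,0.001,0.037,-0.115,0.075],[0,0,-90,0.001,0.037,-0.115,0.075]]
  ]
}}

```text
time: 5.6
eef_pos: [0.4978, -0.0608, 0.1306]
tcp_rot: [0.463, 0.887, -0.0, 0.001]
contact_force: [-0.1, 0.4, -1.0]
opening: 0.848
```

```bash
python3 - <<'E'
from h import *
st()
c=np.array([.4857,-.059]);b=np.array([.989,-.146])
print(rel([*(c+b*.012),.13],Rt(-8.4+90)))
print(rel([*(c+b*.012),.04],Rt(-8.4+90)))
snap('scene','s3');snap('wrist','w3')
a=cv2.imread('pics/w3.png');b=cv2.imread('pics/s3.png')[110:270,100:290]
b=cv2.resize(b,None,fx=2,fy=2);o=np.zeros((384+0,512+380,3),np.uint8);o[:384,:512]=a;o[:320,512:]=b;cv2.imwrite('pics/c3.png',cv2.resize(o,None,fx=.89,fy=.89))
E
```

```text
t 5.6 p [ 0.4978 -0.0608  0.1306] q [-3.240e-01  1.100e-02  2.082e+00 -1.000e-03  1.047e+00 -9.320e-01] F [-0.1  0.4 -1. ] M [-0.02  0.03 -0.01] op 0.848 zt [ 0.002 -0.001 -1.   ]
[-0.0, 0.1, -46.7, 0.0002, -0.0002, 0.0006]
[-0.0, 0.1, -46.7, 0.0004, -0.0003, 0.0906]
```

View pics/c3.png

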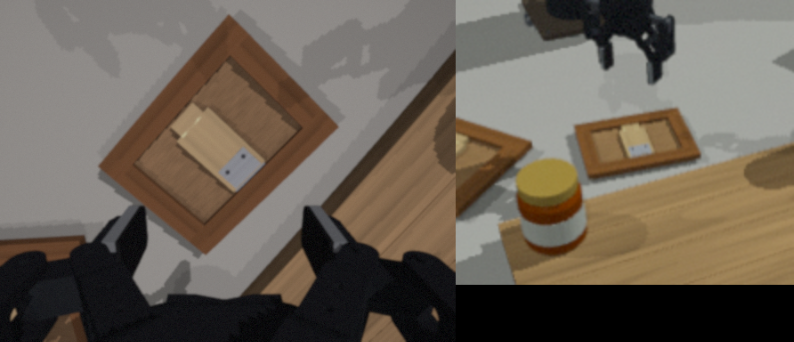

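The strut now lies flat in the recess. I'll finish the quarter turn and lower the two open fingers into the recess.

{"api": "move_arm", "payload": {
  "plan": [
    [[0,0,-11,0,0,0,0.075],[0,0,-22,0,0,0.01,0.075],[0,0,-33,0,0,0.02,0.075],[0,0,-44,0,0,0.04,0.075],[0,0,-47,0,0,0.08,0.075]]
  ]
}}

```text
time: 6.32
eef_pos: [0.4996, -0.0614, 0.0513]
tcp_rot: [0.074, 0.997, -0.001, 0.003]
contact_force: [-0.3, 0.0, -0.5]
opening: 0.876
```

```bash
python3 - <<'E'
from h import *
st()
c=np.array([.4857,-.059]);b=np.array([.989,-.146])
print(rel([*(c+b*.012),.02],Rt(-8.4+90)))
snap('wrist','w4')
E
```

```text
t 6.33 p [ 0.4996 -0.0614  0.0513] q [-3.240e-01  1.390e-01  2.117e+00 -1.000e-03  8.780e-01 -1.745e+00] F [-0.3  0.  -0.5] M [-0.    0.    0.01] op 0.876 zt [ 0.006 -0.003 -1.   ]
[-0.1, 0.4, -0.1, 0.0024, 0.0004, 0.0313]
```

View pics/w4.png

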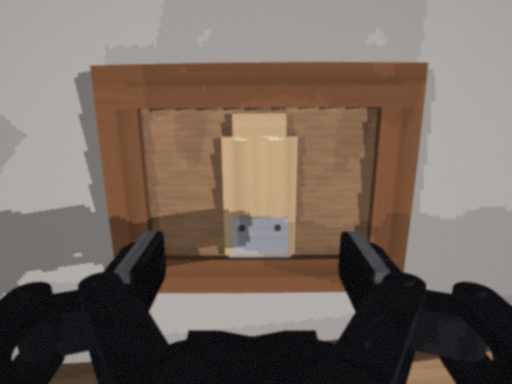

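{"api": "move_arm", "payload": {
  "plan": [
    [[0,0.3,0,0.002,0,0.015,0.075],[0,0.3,0,0.002,0,0.028,0.075],[0,0.3,0,0.002,0,0.034,0.075],[0,0.3,0,0.002,0,0.037,0.075],[0,0.3,0,0.002,0,0.038,0.075]]
  ]
}}

```text
time: 7.0
eef_pos: [0.4928, -0.0597, 0.0072]
tcp_rot: [0.074, 0.997, 0.0, -0.005]
contact_force: [-0.3, 0.6, -0.1]
opening: 0.879
```

```bash
python3 - <<'E'
from h import *
st()
snap('wrist','w5');snap('scene','s5')
a=cv2.imread('pics/w5.png');b=cv2.imread('pics/s5.png')[110:270,100:290]
b=cv2.resize(b,None,fx=2,fy=2);o=np.zeros((384+0,512+380,3),np.uint8);o[:384,:512]=a;o[:320,512:]=b;cv2.imwrite('pics/c5.png',cv2.resize(o,None,fx=.89,fy=.89))
E
```

```text
t 7.0 p [ 0.4928 -0.0597  0.0072] q [-3.240e-01  2.170e-01  2.132e+00 -2.000e-03  8.030e-01 -1.745e+00] F [-0.3  0.6 -0.1] M [-0.02 -0.03 -0.03] op 0.879 zt [-0.01   0.002 -1.   ]
```

View pics/c5.png

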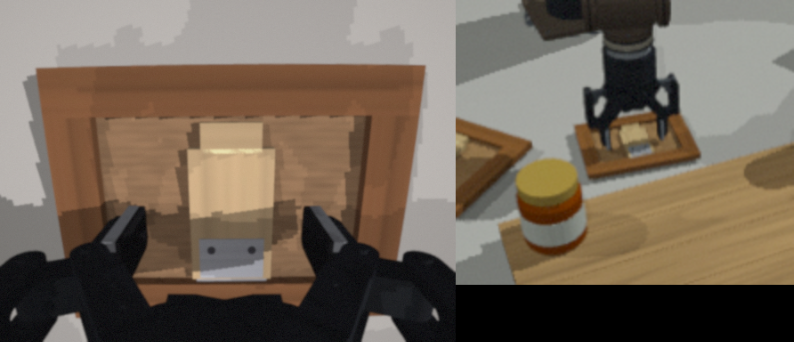

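{"api": "move_arm", "payload": {
  "plan": [
    [[0,0,0,0,0,0.003,0.075],[0,0,0,0,0,0.005,0.075],[0,0,0,0,0,0.006,0.075],[0,0,0,-0.006,0,0.007,0.075],[0,0,0,-0.018,0,0.007,0.075]]
  ]
}}

```text
time: 7.72
eef_pos: [0.5105, -0.0623, -0.0]
tcp_rot: [0.074, 0.997, 0.001, -0.006]
contact_force: [1.3, -0.3, -0.5]
opening: 0.881
```

```bash
python3 - <<'E'
from h import *
st()
snap('wrist','w6')
E
```

```text
t 7.72 p [ 0.5105 -0.0623 -0.    ] q [-3.180e-01  2.650e-01  2.089e+00 -2.000e-03  7.990e-01 -1.739e+00] F [ 1.3 -0.3 -0.5] M [ 0.06 -0.03 -0.01] op 0.881 zt [-0.011  0.002 -1.   ]
```

View pics/w6.png

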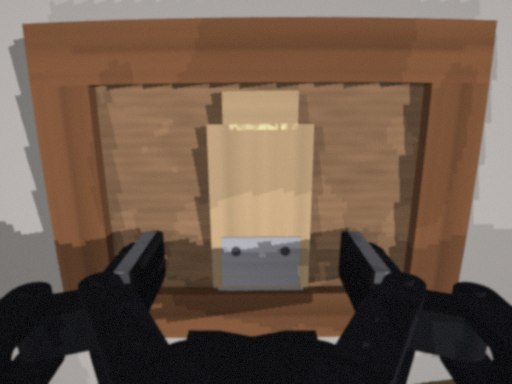

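```bash
python3 - <<'E'
from h import *
s=get_state()
for x,y,z,w in [(.517,-.0625,-.002,81.6),(.528,-.062,-.002,82),(.538,-.061,-.002,83),(.547,-.06,-.002,85),(.555,-.059,-.002,87),]: print(rel([x,y,z],Rt(w),s))
E
```

```text
[-0.0, -0.4, -0.1, -0.0038, 0.0011, 0.0027]
[-0.0, -0.4, -0.5, -0.0146, 0.0033, 0.0026]
[-0.0, -0.4, -1.5, -0.0243, 0.0057, 0.0025]
[-0.0, -0.4, -3.5, -0.0331, 0.008, 0.0025]
[0.0, -0.4, -5.5, -0.0408, 0.0102, 0.0024]
```

{"api": "move_arm", "payload": {
  "plan": [
    [[0,-0.4,0,-0.004,0.001,0.0027,0.075],[0,-0.4,-0.5,-0.0146,0.003,0.0027,0.075],[0,-0.4,-1.5,-0.024,0.0055,0.0027,0.075],[0,-0.4,-3.5,-0.033,0.008,0.0027,0.075],[0,-0.4,-5.5,-0.041,0.01,0.0027,0.075]]
  ]
}}

```text
time: 8.4
eef_pos: [0.5527, -0.0593, -0.0003]
tcp_rot: [0.025, 1.0, 0.0, -0.005]
contact_force: [-16.4, -0.6, 22.0]
opening: 0.875
```

```bash
python3 - <<'E'
from h import *
st()
snap('wrist','w7')
s=get_state()
for x,y,z,w in [(.563,-.058,-.002,88),(.567,-.058,-.002,89),(.571,-.058,-.002,89)]: print(rel([x,y,z],Rt(w),s))
E
```

```text
t 8.4 p [ 5.527e-01 -5.930e-02 -3.000e-04] q [-0.288  0.341  1.989 -0.003  0.822 -1.807] F [-16.4  -0.6  22. ] M [-0.13  2.63 -0.21] op 0.875 zt [-0.01   0.001 -1.   ]
[0.0, -0.3, -0.9, -0.0083, 0.0018, 0.0017]
[0.0, -0.3, -1.9, -0.0123, 0.002, 0.0016]
[0.0, -0.3, -1.9, -0.0163, 0.0022, 0.0016]
```

View pics/w7.png

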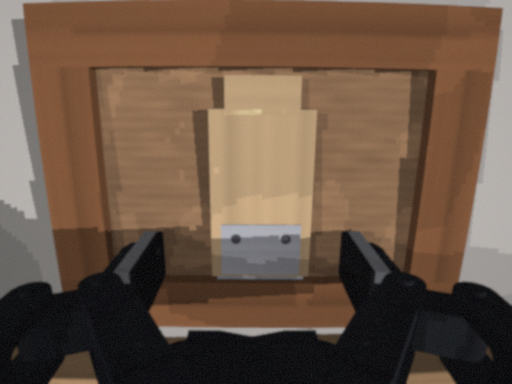

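{"api": "move_arm", "payload": {
  "plan": [
    [[0,0,0,-0.001,0,-0.0012,0.075],[0,0,-0.5,-0.004,0.001,-0.0012,0.075],[0,0,-1,-0.007,0.001,-0.0012,0.075],[0,0,-1.5,-0.01,0.001,-0.0012,0.075],[0,0,-1.5,-0.012,0.001,-0.0012,0.075]]
  ]
}}

```text
time: 9.07
eef_pos: [0.5667, -0.0589, 0.0005]
tcp_rot: [0.012, 1.0, 0.0, -0.003]
contact_force: [-3.2, 0.3, 2.4]
opening: 0.881
```

```bash
python3 - <<'E'
from h import *
st()
snap('wrist','w8');snap('top','t8')
b=cv2.imread('pics/t8.png')[120:280,200:400];cv2.imwrite('pics/t8c.png',cv2.resize(b,None,fx=3.5,fy=3.5))
E
```

```text
t 9.07 p [ 5.667e-01 -5.890e-02  5.000e-04] q [-0.281  0.362  1.958 -0.002  0.828 -1.827] F [-3.2  0.3  2.4] M [ 0.01  0.6  -0.03] op 0.881 zt [-0.006  0.001 -1.   ]
```

View pics/t8c.png

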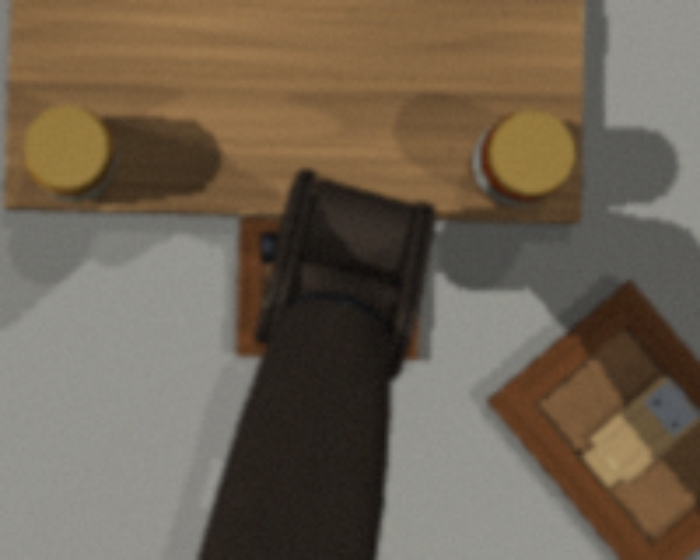

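View pics/w8.png

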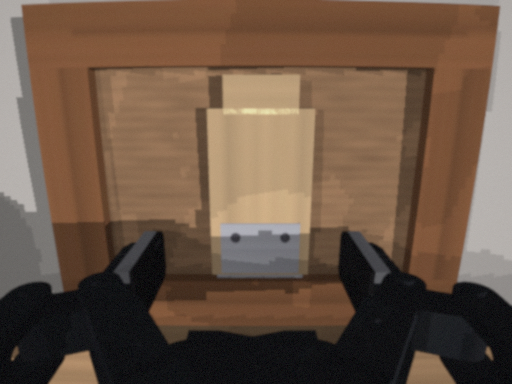

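{"api": "move_arm", "payload": {
  "plan": [
    [[0,0,0,-0.002,0,0,0.075],[0,0,0,-0.004,0,0,0.075],[0,0,0,-0.006,0,0,0.075],[0,0,0,-0.008,0,0,0.075],[0,0,0,-0.008,0,0,0.075]]
  ]
}}

```text
time: 9.8
eef_pos: [0.5695, -0.0588, 0.0002]
tcp_rot: [0.012, 1.0, 0.001, -0.01]
contact_force: [-19.6, 0.6, 15.8]
opening: 0.878
```

```bash
python3 - <<'E'
from h import *
st()
E
```

```text
t 9.8 p [ 5.695e-01 -5.880e-02  2.000e-04] q [-0.278  0.374  1.941 -0.005  0.847 -1.822] F [-19.6   0.6  15.8] M [-0.44  3.   -0.34] op 0.878 zt [-0.021  0.002 -1.   ]
```

The board is seated against the step (19 N reaction). I'll raise the arm and turn back, so that the jaws open along x.

```bash
python3 - <<'E'
from h import *
print(rel([.50,-.06,.13],Rt(-1)))
E
```

```text
[-0.9, -1.0, 89.6, 0.0722, -0.0027, -0.1283]
```

{"api": "move_arm", "payload": {
  "plan": [
    [[0,-1,0,0.002,0,-0.04,0.075],[0,-1,10,0.02,0,-0.09,0.06],[0,-1,20,0.04,0,-0.13,0.06],[0,-1,31,0.06,0,-0.13,0.06],[0,-1,42,0.07,0,-0.13,0.06]]
  ]
}}

```text
time: 10.42
eef_pos: [0.5033, -0.0577, 0.1331]
tcp_rot: [0.368, 0.93, -0.002, 0.002]
contact_force: [-0.3, 0.5, -0.7]
opening: 0.697
```

```bash
python3 - <<'E'
from h import *
st()
print(rel([.47,-.06,.13],Rt(-1,0)))
print(rel([.44,-.06,.13],Rt(-1,30)))
E
```

```text
t 10.43 p [ 0.5033 -0.0577  0.1331] q [-0.312  0.019  2.068 -0.006  1.051 -1.126] F [-0.3  0.5 -0.7] M [-0.02  0.02 -0.05] op 0.697 zt [ 0.001 -0.006 -1.   ]
[-0.1, 0.3, 47.8, 0.0227, -0.0245, 0.0031]
[-28.3, -12.2, 46.7, 0.0446, -0.045, 0.0031]
```

{"api": "move_arm", "payload": {
  "plan": [
    [[-28.3,-12.2,46.7,0.0446,-0.045,0.003,0.06],[-28.3,-12.2,46.7,0.0446,-0.045,0.003,0.06],[-28.3,-12.2,46.7,0.0446,-0.045,0.003,0.06],[-28.3,-12.2,46.7,0.0446,-0.045,0.003,0.06],[-28.3,-12.2,46.7,0.0446,-0.045,0.003,0.06]]
  ]
}}

```text
time: 11.05
eef_pos: [0.4454, -0.0619, 0.1326]
tcp_rot: [0.679, 0.691, 0.174, 0.178]
contact_force: [0.6, -0.5, -4.0]
opening: 0.701
```

```bash
python3 - <<'E'
from h import *
st()
print(rel([.44,-.06,.13],Rt(-1,30)))
snap('wrist','w9');snap('top','t9');snap('scene','s9')
b=cv2.imread('pics/t9.png')[120:280,200:400];b=cv2.resize(b,(512,410));a=cv2.imread('pics/w9.png')
o=np.zeros((410,1024,3),np.uint8);o[:,:512]=b;o[:384,512:]=a;cv2.imwrite('pics/c9.png',cv2.resize(o,None,fx=.78,fy=.78))
E
```

```text
t 11.05 p [ 0.4454 -0.0619  0.1326] q [-0.496 -0.407  2.485  0.387  0.648 -0.776] F [ 0.6 -0.5 -4. ] M [-0.05  0.08 -0.02] op 0.701 zt [ 0.482 -0.002 -0.876]
[-1.2, -0.4, 1.9, 0.002, -0.006, -0.0003]
```

View pics/c9.png

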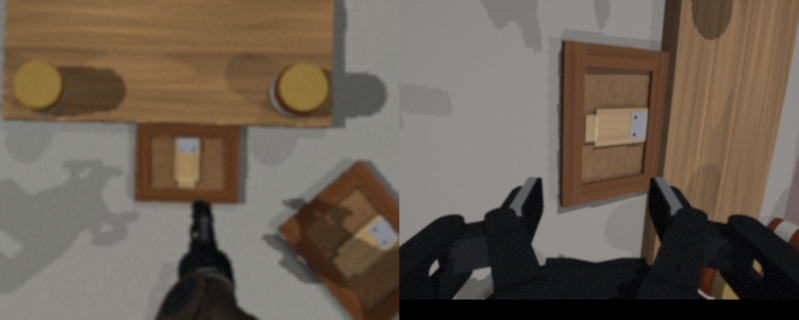

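```bash
cat > kin.py <<'E'
from h import *
from scipy.optimize import least_squares
D=[([.19,-.647,.23],[-1.436,.287,1.578,0,1.279,-.15]),
([.3361,-.3699,.2453],[-1.037,-.119,1.984,0,1.276,-.694]),
([.4818,-.0936,.2591],[-.399,-.153,1.988,0,1.304,-.398]),
([.5175,-.0644,.0702],[-.318,.150,2.062,-.001,.934,-.17]),
([.473,-.0582,.0216],[-.336,.142,2.185,-.001,.811,-.187]),
([.4609,-.0564,.0152],[-.34,.131,2.214,-.001,.795,-.192]),
([.4978,-.0608,.1306],[-.324,.011,2.082,-.001,1.047,-.932]),
([.4996,-.0614,.0513],[-.324,.139,2.117,-.001,.878,-1.745]),
([.5667,-.0589,.0005],[-.281,.362,1.958,-.002,.828,-1.827]),
([.4454,-.0619,.1326],[-.496,-.407,2.485,.387,.648,-.776])]
ry=lambda a:R.from_euler('y',a).as_matrix(); rz=lambda a:R.from_euler('z',a).as_matrix()
def fk(P,q):
    a,d,h,L1,e,L2,Lt=P
    M=rz(q[0]);p=M@[a,d,h];M=M@ry(q[1]);p=p+M@[0,0,L1];M=M@ry(q[2]);p=p+M@[e,0,L2]
    M=M@rz(q[3])@ry(q[4])@rz(q[5]);p=p+M@[0,0,Lt];return p,M
def fit():
    r=least_squares(lambda P:np.concatenate([fk(P,q)[0]-p for p,q in D]),[0,.1,.3,.4,0,.4,.2])
    return r.x,r.fun
lo=np.array([-2.77,-.9,.21,-1.53,.24,-2.84]);hi=np.array([2.77,2.22,2.48,4.67,2.81,2.84])
E
python3 - <<'E'
from kin import *
P,f=fit();print(P.round(4),abs(f).max(),f.reshape(-1,3)[-1]); s=get_state();print(fk(P,s['qpos'])[1].round(3),T_of(s)[:3,:3].round(3))
E
```

```text
[2.000e-04 1.010e-01 2.399e-01 4.429e-01 2.050e-02 5.722e-01 2.491e-01] 0.0003604689720159704 [-1.36015632e-05  2.41319213e-04  8.89965382e-06]
[[-0.878 -0.024  0.479]
 [-0.027  1.     0.   ]
 [-0.478 -0.013 -0.878]] [[-0.024  0.878  0.479]
 [ 1.     0.027  0.   ]
 [-0.013  0.478 -0.878]]
```

```bash
cat >> kin.py <<'E'
Pk=np.array([2.000e-04,1.010e-01,2.399e-01,4.429e-01,2.050e-02,5.722e-01,2.491e-01])
C=np.array([[0,1,0],[-1,0,0],[0,0,1.]]).T  # tool axes vs model
def ik(p,Rm,q0):
    def g(q):
        pp,M=fk(Pk,q); M=M@Cc
        return np.concatenate([(pp-p)*10,R.from_matrix(M.T@Rm).as_rotvec()])
    r=least_squares(g,np.clip(q0,lo+1e-3,hi-1e-3),bounds=(lo,hi)); return r.x,np.linalg.norm(r.fun)
Cc=np.array([[0,-1,0],[1,0,0],[0,0,1.]])
E
python3 - <<'E'
from kin import *
s=get_state();M=fk(Pk,s['qpos'])[1];Cc_=M.T@T_of(s)[:3,:3];print(Cc_.round(2))
import kin;kin.Cc=Cc_.round(0)
for tilt in [10,15,20,25,30,35,40,45]:
  for p in [(.455,-.06,.005),(.47,-.06,.03),(.48,-.06,.06),(.50,-.06,.09),(.54,-.06,.12)]:
    q,e=ik(np.array(p),Rt(-1,tilt),s['qpos']); print(tilt,p,q.round(2),round(e,3))
for tilt in [0,-20,-30,-40,-50,-60,-70]:
  for p in [(.60,-.06,.13),(.65,-.06,.13),(.68,-.06,.10),(.71,-.06,.06)]:
    q,e=ik(np.array(p),Rt(-1,tilt),s['qpos']); print(tilt,p,q.round(2),round(e,3))
E
```

```text
[[ 0. -1. -0.]
 [ 1.  0.  0.]
 [-0. -0.  1.]]
10 (0.455, -0.06, 0.005) [-0.39  0.06  2.33  0.11  0.59 -0.46] 0.0
10 (0.47, -0.06, 0.03) [-0.37  0.04  2.29  0.1   0.65 -0.43] 0.0
10 (0.48, -0.06, 0.06) [-0.37 -0.    2.26  0.09  0.72 -0.41] 0.0
10 (0.5, -0.06, 0.09) [-0.35 -0.01  2.2   0.08  0.79 -0.38] 0.0
10 (0.54, -0.06, 0.12) [-0.32  0.03  2.09  0.07  0.85 -0.35] 0.0
15 (0.455, -0.06, 0.005) [-0.41  0.03  2.38  0.21  0.5  -0.56] 0.0
15 (0.47, -0.06, 0.03) [-0.39 -0.    2.34  0.18  0.57 -0.51] 0.0
15 (0.48, -0.06, 0.06) [-0.38 -0.04  2.31  0.16  0.64 -0.48] 0.0
15 (0.5, -0.06, 0.09) [-0.37 -0.06  2.25  0.14  0.7  -0.44] 0.0
15 (0.54, -0.06, 0.12) [-0.34 -0.01  2.14  0.12  0.76 -0.39] 0.0
20 (0.455, -0.06, 0.005) [-0.43 -0.    2.43  0.34  0.42 -0.71] 0.0
20 (0.47, -0.06, 0.03) [-0.41 -0.03  2.39  0.29  0.48 -0.63] 0.0
20 (0.48, -0.06, 0.06) [-0.4  -0.08  2.36  0.25  0.55 -0.58] 0.0
20 (0.5, -0.06, 0.09) [-0.38 -0.09  2.3   0.21  0.62 -0.52] 0.0
20 (0.54, -0.06, 0.12) [-0.35 -0.05  2.2   0.18  0.67 -0.46] 0.0
25 (0.455, -0.06, 0.005) [-0.45 -0.03  2.47  0.55  0.35 -0.93] 0.0
25 (0.47,
[... 2704 characters left out ...]
13) [-0.2   0.82  1.17 -0.15  2.01 -0.18] 0.0
-50 (0.68, -0.06, 0.1) [-0.19  0.92  1.07 -0.15  2.02 -0.17] 0.0
-50 (0.71, -0.06, 0.06) [-0.18  1.03  0.95 -0.14  2.02 -0.17] 0.0
-60 (0.6, -0.06, 0.13) [-0.2   0.81  1.27 -0.19  2.1  -0.19] 0.0
-60 (0.65, -0.06, 0.13) [-0.19  0.91  1.09 -0.18  2.17 -0.19] 0.0
-60 (0.68, -0.06, 0.1) [-0.18  1.02  0.97 -0.18  2.19 -0.19] 0.0
-60 (0.71, -0.06, 0.06) [-0.18  1.14  0.83 -0.17  2.21 -0.18] 0.0
-70 (0.6, -0.06, 0.13) [-0.2   0.89  1.2  -0.22  2.25 -0.2 ] 0.0
-70 (0.65, -0.06, 0.13) [-0.19  1.    1.02 -0.22  2.33 -0.21] 0.0
-70 (0.68, -0.06, 0.1) [-0.18  1.11  0.88 -0.22  2.36 -0.21] 0.0
-70 (0.71, -0.06, 0.06) [-0.17  1.24  0.72 -0.22  2.39 -0.21] 0.0
```

```bash
cat >> kin.py <<'E'
def tcp_from_tip(tip,tilt,w,zb=.011,yaw=-1):
    Rm=Rt(yaw,tilt); return np.array(tip)-Rm@np.array([0,-w/2,-zb]),Rm
E
python3 - <<'E'
from kin import *
s=get_state();q=s['qpos']
for tip in [(.453,-.06,.05),(.453,-.06,.02),(.453,-.06,.006),(.470,-.06,.006)]:
    p,Rm=tcp_from_tip(tip,20,.08); q,e=ik(p,Rm,q); print(p.round(3),q.round(2),round(e,3),rel(p,Rm,s))
E
```

```text
[ 0.494 -0.061  0.053] [-0.39 -0.03  2.33  0.25  0.53 -0.57] 0.0 [8.6, -0.3, 2.5, 0.0006, 0.0051, 0.0933]
[ 0.494 -0.061  0.023] [-0.39  0.04  2.33  0.29  0.46 -0.61] 0.0 [8.6, -0.3, 2.5, 0.001, -0.0092, 0.1196]
[ 0.494 -0.061  0.009] [-0.39  0.07  2.33  0.31  0.43 -0.63] 0.0 [8.6, -0.3, 2.5, 0.0012, -0.0159, 0.1319]
[ 0.511 -0.061  0.009] [-0.38  0.11  2.29  0.29  0.43 -0.61] 0.0 [8.6, -0.3, 2.5, 0.0008, -0.001, 0.14]
```

{"api": "move_arm", "payload": {
  "plan": [
    [[8.6,-0.3,2.5,0.0005,0.01,0.04,0.08],[8.6,-0.3,2.5,0.0005,0.006,0.08,0.08],[8.6,-0.3,2.5,0.0006,0.005,0.093,0.08],[8.6,-0.3,2.5,0.001,-0.003,0.108,0.08],[8.6,-0.3,2.5,0.001,-0.0092,0.1196,0.08]]
  ]
}}

```text
time: 11.82
eef_pos: [0.4944, -0.0606, 0.0221]
tcp_rot: [0.702, 0.691, 0.121, 0.123]
contact_force: [0.6, 0.0, 0.9]
opening: 0.935
```

```bash
python3 - <<'E'
from kin import *
s=st();q=s['qpos']
for tip in [(.453,-.06,.02),(.453,-.06,.006),(.470,-.06,.006)]:
    p,Rm=tcp_from_tip(tip,20,.08); print(p.round(3),rel(p,Rm,s))
im,s=snap('wrist','w10');snap('scene','s10')
b=cv2.imread('pics/s10.png')[110:270,100:290];b=cv2.resize(b,(456,384));a=cv2.imread('pics/w10.png')
cv2.imwrite('pics/c10.png',cv2.resize(np.hstack([b,a]),None,fx=.82,fy=.82))
E
```

```text
t 11.82 p [ 0.4944 -0.0606  0.0221] q [-0.39   0.042  2.332  0.285  0.458 -0.61 ] F [0.6 0.  0.9] M [ 0.01  0.18 -0.03] op 0.935 zt [ 0.341 -0.006 -0.94 ]
[ 0.494 -0.061  0.023] [-0.1, -0.0, 0.1, -0.0002, 0.0004, -0.0012]
[ 0.494 -0.061  0.009] [-0.1, -0.0, 0.1, -0.0001, -0.0044, 0.012]
[ 0.511 -0.061  0.009] [-0.1, -0.0, 0.1, 0.0001, 0.0116, 0.0178]
```

View pics/c10.png

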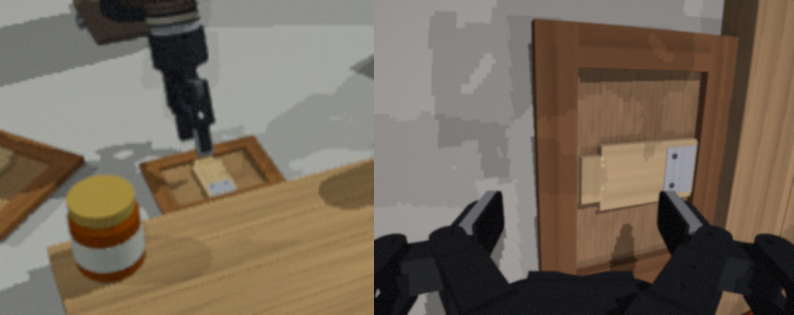

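{"api": "move_arm", "payload": {
  "plan": [
    [[0,0,0,0,-0.002,0.006,0.08],[0,0,0,0,-0.0035,0.01,0.08],[0,0,0,0,-0.0044,0.012,0.08],[0,0,0,0,-0.005,0.0135,0.08],[0,0,0,0,-0.005,0.0135,0.08]]
  ]
}}

```text
time: 12.55
eef_pos: [0.4931, -0.0602, 0.0071]
tcp_rot: [0.702, 0.691, 0.121, 0.122]
contact_force: [-0.3, 0.7, 1.0]
opening: 0.935
```

```bash
python3 - <<'E'
from kin import *
s=st()
E
```

```text
t 12.55 p [ 0.4931 -0.0602  0.0071] q [-0.39   0.077  2.335  0.307  0.425 -0.634] F [-0.3  0.7  1. ] M [-0.01  0.14  0.02] op 0.935 zt [ 0.338 -0.005 -0.941]
```

{"api": "move_arm", "payload": {
  "plan": [
    [[0,0,0,0,-0.0003,0.001,0.08],[0,0,0,0,-0.0007,0.002,0.08],[0,0,0,0,-0.001,0.003,0.08],[0,0,0,0,-0.0014,0.004,0.08],[0,0,0,0,-0.0014,0.004,0.08]]
  ]
}}

```text
time: 13.18
eef_pos: [0.4936, -0.0602, 0.0046]
tcp_rot: [0.702, 0.691, 0.121, 0.121]
contact_force: [-10.3, 0.5, 20.5]
opening: 0.936
```

```bash
python3 - <<'E'
from kin import *
s=st()
im,s=snap('wrist','w11');snap('scene','s11')
b=cv2.imread('pics/s11.png')[130:230,150:270];b=cv2.resize(b,(460,384));a=cv2.imread('pics/w11.png')
cv2.imwrite('pics/c11.png',cv2.resize(np.hstack([b,a]),None,fx=.82,fy=.82))
E
```

```text
t 13.18 p [ 0.4936 -0.0602  0.0046] q [-0.39   0.084  2.333  0.312  0.421 -0.642] F [-10.3   0.5  20.5] M [ 0.1   1.72 -0.01] op 0.936 zt [ 0.338 -0.003 -0.941]
```

View pics/c11.png

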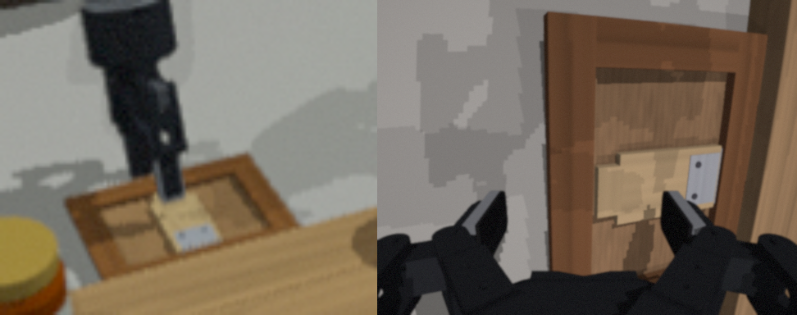

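{"api": "move_arm", "payload": {
  "plan": [
    [[0,0,0,0,0.0003,-0.0008,0.08],[0,0,0,0,0.008,0.002,0.08],[0,0,0,0,0.0144,0.0044,0.08],[0,0,0,0,0.018,0.0057,0.08],[0,0,0,0,0.02,0.0064,0.08]]
  ]
}}

```text
time: 13.9
eef_pos: [0.5145, -0.0603, 0.005]
tcp_rot: [0.702, 0.692, 0.121, 0.121]
contact_force: [-3.0, -0.8, 4.0]
opening: 0.94
```

```bash
python3 - <<'E'
from kin import *
s=st()
im,s=snap('wrist','w12');snap('scene','s12')
b=cv2.imread('pics/s12.png')[130:230,150:270];b=cv2.resize(b,(460,384));a=cv2.imread('pics/w12.png')
cv2.imwrite('pics/c12.png',cv2.resize(np.hstack([b,a]),None,fx=.82,fy=.82))
E
```

```text
t 13.9 p [ 0.5145 -0.0603  0.005 ] q [-0.372  0.127  2.284  0.295  0.425 -0.608] F [-3.  -0.8  4. ] M [-0.03  0.56  0.03] op 0.94 zt [ 0.337 -0.003 -0.942]
```

View pics/c12.png

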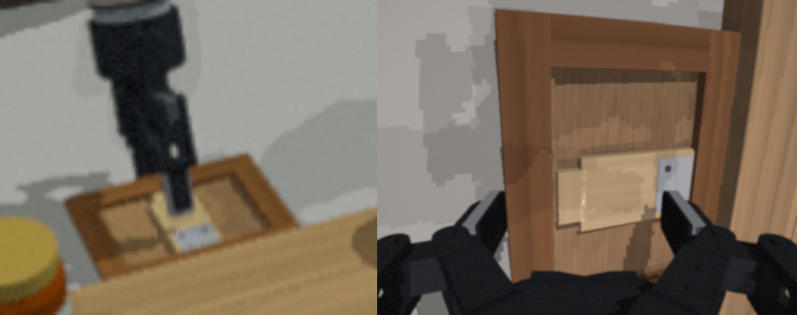

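{"api": "move_arm", "payload": {
  "plan": [
    [[0,0,0,0,0.0028,0.001,0.08],[0,0,0,0,0.0046,0.0006,0.08],[0,0,0,0,0.0064,-0.003,0.08],[0,0,0,0,0.0085,-0.0086,0.08],[0,0,0,0,0.0109,-0.0152,0.08]]
  ]
}}

```text
time: 14.62
eef_pos: [0.516, -0.0596, 0.0204]
tcp_rot: [0.702, 0.692, 0.119, 0.118]
contact_force: [-5.7, -2.8, -0.3]
opening: 0.935
```

```bash
python3 - <<'E'
from kin import *
s=st()
im,s=snap('wrist','w13');snap('scene','s13')
b=cv2.imread('pics/s13.png')[130:230,150:270];b=cv2.resize(b,(460,384));a=cv2.imread('pics/w13.png')
cv2.imwrite('pics/c13.png',cv2.resize(np.hstack([b,a]),None,fx=.82,fy=.82))
E
```

```text
t 14.62 p [ 0.516  -0.0596  0.0204] q [-0.369  0.096  2.276  0.265  0.469 -0.573] F [-5.7 -2.8 -0.3] M [-0.33  1.16 -0.1 ] op 0.935 zt [ 0.33  -0.001 -0.944]
```

View pics/c13.png

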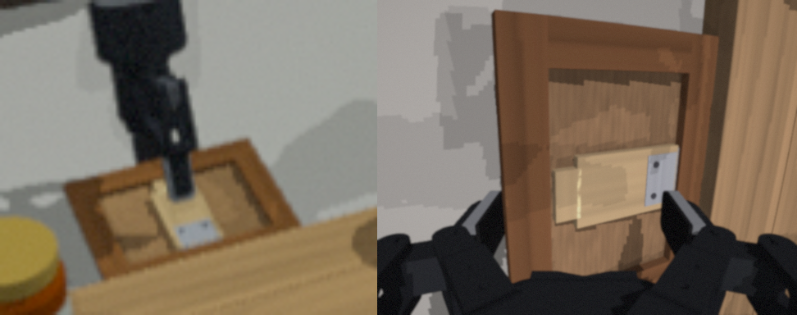

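```bash
cat >> kin.py <<'E'
def Fpt(th):
    t=np.radians(th);s,c=np.sin(t),np.cos(t)
    return np.array([.600-.009*s-.130*c,-.060,-min(.007*s,.007*c)+.130*s+.007*c])
E
python3 - <<'E'
from kin import *
s=st();q=s['qpos']
for th in [12,19,26,33,40]:
    p=Fpt(th)+[.0495,0,-.0015];Rm=Rt(-1,20);q,e=ik(p,Rm,q);print(th,p.round(4),rel(p,Rm,s),q.round(2))
E
```

```text
t 14.72 p [ 0.5161 -0.0595  0.0208] q [-0.369  0.095  2.276  0.265  0.47  -0.574] F [-6.5 -2.6 -1.1] M [-0.36  1.28 -0.07] op 0.936 zt [ 0.33  -0.    -0.944]
12 [ 0.5205 -0.06    0.0309] [-0.8, -0.3, 0.2, -0.0004, 0.0075, -0.0081] [-0.37  0.08  2.27  0.26  0.48 -0.56]
19 [ 0.5237 -0.06    0.0452] [-0.8, -0.3, 0.2, -0.0003, 0.0152, -0.0205] [-0.36  0.05  2.26  0.24  0.51 -0.54]
26 [ 0.5287 -0.06    0.0587] [-0.8, -0.3, 0.2, -0.0002, 0.0245, -0.0317] [-0.36  0.04  2.25  0.23  0.54 -0.52]
33 [ 0.5356 -0.06    0.0714] [-0.8, -0.3, 0.2, -0.0, 0.0351, -0.0413] [-0.35  0.03  2.23  0.21  0.57 -0.5 ]
40 [ 0.5441 -0.06    0.0829] [-0.8, -0.3, 0.2, 0.0001, 0.047, -0.0494] [-0.35  0.02  2.2   0.2   0.59 -0.48]
```

{"api": "move_arm", "payload": {
  "plan": [
    [[-0.8,-0.3,0,0,0.0075,-0.008,0.08],[-0.8,-0.3,0,0,0.0152,-0.0205,0.08],[-0.8,-0.3,0,0,0.0245,-0.0317,0.08],[-0.8,-0.3,0,0,0.035,-0.0413,0.08],[-0.8,-0.3,0,0,0.047,-0.0494,0.08]]
  ]
}}

```text
time: 15.35
eef_pos: [0.5356, -0.0582, 0.0779]
tcp_rot: [0.701, 0.695, 0.115, 0.114]
contact_force: [-27.9, -4.2, 13.2]
opening: 0.94
```

```bash
python3 - <<'E'
from kin import *
s=st();q=s['qpos']
im,s=snap('wrist','w14');snap('scene','s14')
b=cv2.imread('pics/s14.png')[110:240,140:290];b=cv2.resize(b,(443,384));a=cv2.imread('pics/w14.png')
cv2.imwrite('pics/c14.png',cv2.resize(np.hstack([b,a]),None,fx=.82,fy=.82))
for th in [46,52,58,64,70]:
    p=Fpt(th)+[.0495,0,-.0015];Rm=Rt(-1,20);q,e=ik(p,Rm,q);print(th,p.round(4),rel(p,Rm,s),q.round(2))
E
```

```text
t 15.35 p [ 0.5356 -0.0582  0.0779] q [-0.348  0.023  2.212  0.192  0.609 -0.482] F [-27.9  -4.2  13.2] M [-0.74  4.65 -0.13] op 0.94 zt [ 0.319  0.    -0.948]
46 [ 0.5527 -0.06    0.092 ] [-1.4, -0.3, 0.5, -0.0017, 0.0208, -0.0079] [-0.34  0.03  2.18  0.19  0.61 -0.46]
52 [ 0.5624 -0.06    0.1009] [-1.4, -0.3, 0.5, -0.0016, 0.0328, -0.0133] [-0.33  0.03  2.15  0.18  0.63 -0.45]
58 [ 0.573  -0.06    0.1087] [-1.4, -0.3, 0.5, -0.0015, 0.0453, -0.0173] [-0.33  0.04  2.13  0.17  0.65 -0.43]
64 [ 0.5844 -0.06    0.1153] [-1.4, -0.3, 0.5, -0.0014, 0.0583, -0.0199] [-0.32  0.06  2.1   0.17  0.66 -0.42]
70 [ 0.5966 -0.06    0.1207] [-1.4, -0.3, 0.5, -0.0012, 0.0715, -0.021] [-0.31  0.08  2.06  0.16  0.67 -0.4 ]
```

View pics/c14.png

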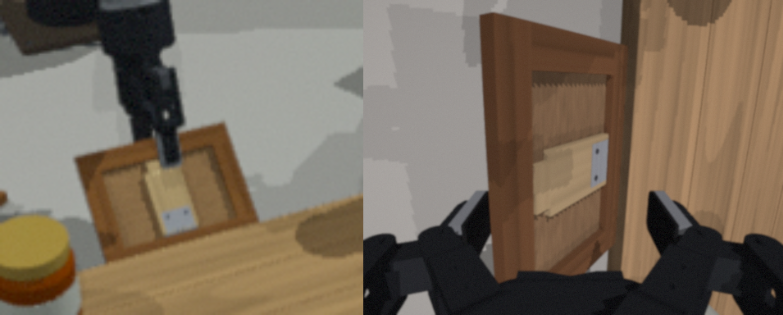

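```bash
python3 - <<'E'
from kin import *
s=st()
for th in [41,46,52,58,64]:
    p=Fpt(th)+[.0430,0,-.0005];Rm=Rt(-1,20);print(th,p.round(4),rel(p,Rm,s))
E
```

```text
t 15.45 p [ 0.5363 -0.0582  0.0792] q [-0.348  0.022  2.21   0.193  0.611 -0.482] F [-27.   -3.4  14.6] M [-0.5   4.45 -0.08] op 0.937 zt [ 0.32   0.001 -0.947]
41 [ 0.539  -0.06    0.0855] [-1.3, -0.4, 0.5, -0.0017, 0.0046, -0.0051]
46 [ 0.5462 -0.06    0.093 ] [-1.3, -0.4, 0.5, -0.0016, 0.0138, -0.0099]
52 [ 0.5559 -0.06    0.1019] [-1.3, -0.4, 0.5, -0.0015, 0.0258, -0.0153]
58 [ 0.5665 -0.06    0.1097] [-1.3, -0.4, 0.5, -0.0014, 0.0384, -0.0193]
64 [ 0.5779 -0.06    0.1163] [-1.3, -0.4, 0.5, -0.0013, 0.0513, -0.0219]
```

{"api": "move_arm", "payload": {
  "plan": [
    [[-1.3,-0.4,0.5,-0.0015,0.0035,-0.0055,0.08],[-1.3,-0.4,0.5,-0.0015,0.013,-0.0105,0.08],[-1.3,-0.4,0.5,-0.0015,0.025,-0.016,0.08],[-1.3,-0.4,0.5,-0.0014,0.0375,-0.02,0.08],[-1.3,-0.4,0.5,-0.0013,0.0505,-0.0225,0.08]]
  ]
}}

```text
time: 16.08
eef_pos: [0.5781, -0.0601, 0.1193]
tcp_rot: [0.702, 0.69, 0.121, 0.124]
contact_force: [-6.9, -0.1, 8.6]
opening: 0.937
```

```bash
python3 - <<'E'
from kin import *
s=st()
im,s=snap('wrist','w15');snap('scene','s15')
b=cv2.imread('pics/s15.png')[110:240,140:290];b=cv2.resize(b,(443,384));a=cv2.imread('pics/w15.png')
cv2.imwrite('pics/c15.png',cv2.resize(np.hstack([b,a]),None,fx=.82,fy=.82))
E
```

```text
t 16.07 p [ 0.5781 -0.0601  0.1193] q [-0.323  0.039  2.109  0.166  0.666 -0.419] F [-6.9 -0.1  8.6] M [ 0.03  1.08 -0.04] op 0.937 zt [ 0.342 -0.007 -0.94 ]
```

View pics/c15.png

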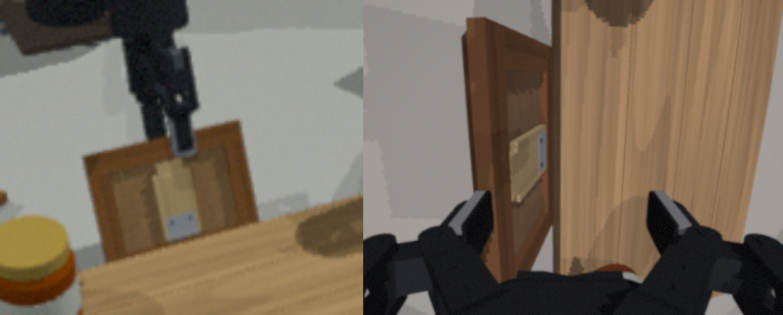

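```bash
python3 - <<'E'
from kin import *
s=st()
for x,z,t in [(.577,.1185,17),(.575,.1165,14),(.573,.1145,11),(.572,.1135,10)]:
    print(rel([x,-.06,z],Rt(-1,t),s))
E
```

```text
t 16.18 p [ 0.5801 -0.0604  0.1205] q [-0.322  0.04   2.106  0.168  0.663 -0.419] F [-6.   1.2  9.4] M [0.17 0.96 0.01] op 0.94 zt [ 0.347 -0.007 -0.938]
[3.3, 0.1, -0.0, 0.0003, -0.0036, 0.0008]
[6.3, 0.1, -0.0, 0.0003, -0.0061, 0.002]
[9.3, 0.1, -0.0, 0.0002, -0.0087, 0.0032]
[10.3, 0.1, -0.0, 0.0002, -0.01, 0.0038]
```

{"api": "move_arm", "payload": {
  "plan": [
    [[1,0,0,0,0,0,0.065],[3.3,0,0,0,-0.003,0.001,0.05],[6.3,0,0,0,-0.006,0.002,0.04],[9.3,0,0,0,-0.009,0.0032,0.034],[10.3,0,0,0,-0.01,0.004,0.03]]
  ],
  "force": 30
}}

```text
time: 16.8
eef_pos: [0.582, -0.061, 0.129]
tcp_rot: [0.71, 0.697, 0.067, 0.071]
contact_force: [-12.7, 7.7, 45.9]
opening: 0.352
```

```bash
python3 - <<'E'
from kin import *
s=st()
im,s=snap('wrist','w16');snap('scene','s16')
b=cv2.imread('pics/s16.png')[110:240,140:290];b=cv2.resize(b,(443,384));a=cv2.imread('pics/w16.png')
cv2.imwrite('pics/c16.png',cv2.resize(np.hstack([b,a]),None,fx=.82,fy=.82))
E
```

```text
t 16.8 p [ 0.582 -0.061  0.129] q [-0.3    0.099  2.002  0.067  0.852 -0.321] F [-12.7   7.7  45.9] M [1.33 1.49 0.09] op 0.352 zt [ 0.195 -0.007 -0.981]
```

View pics/c16.png

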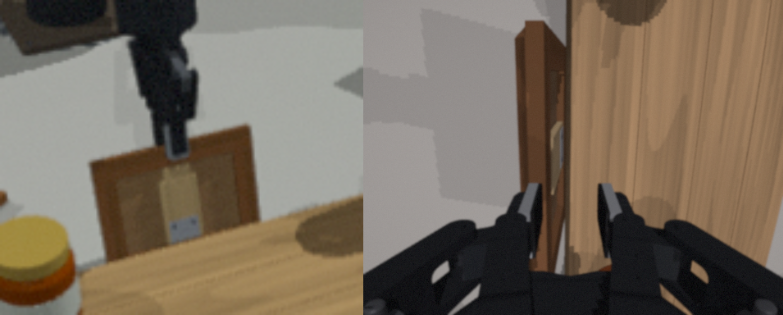

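The rear finger sits on the board's top edge instead of behind its face. I'll roll the board on to vertical by that edge contact, with little downward force. It can stand there against the step front while I re-grip.

{"api": "move_arm", "payload": {
  "plan": [
    [[0,0,0,0,0.0033,0.0037,0.03],[3.5,0,0,0,0.0122,0.0055,0.03],[7,0,0,0,0.021,0.0072,0.03],[10,0,0,0,0.0275,0.009,0.03],[10,0,0,0,0.0275,0.009,0.03]]
  ]
}}

```text
time: 17.52
eef_pos: [0.6127, -0.0617, 0.126]
tcp_rot: [0.714, 0.701, 0.007, 0.01]
contact_force: [-0.2, -0.5, -0.5]
opening: 0.351
```

```bash
python3 - <<'E'
from kin import *
s=st()
im,s=snap('wrist','w17');snap('scene','s17')
b=cv2.imread('pics/s17.png')[110:240,140:290];b=cv2.resize(b,(443,384));a=cv2.imread('pics/w17.png')
cv2.imwrite('pics/c17.png',cv2.resize(np.hstack([b,a]),None,fx=.82,fy=.82))
E
```

```text
t 17.52 p [ 0.6127 -0.0617  0.126 ] q [-0.266  0.25   1.824  0.003  1.042 -0.249] F [-0.2 -0.5 -0.5] M [ 0.04 -0.02  0.06] op 0.351 zt [ 0.025 -0.004 -1.   ]
```

View pics/c17.png

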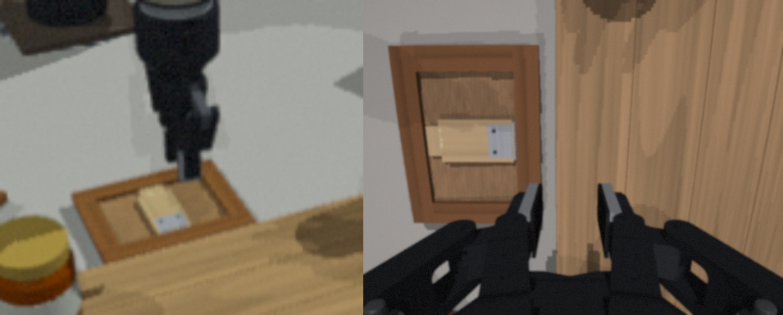

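The board slipped off the finger and fell back, face down, before the step; the strut is still folded. For the next try I'll grip the free-side rail between its outer edge and the recess wall, beside the strut. First I'll measure where the board lies.

```bash
python3 - <<'E'
from kin import *
s=st()
for q in ['board_hinge_left','board_hinge_right','board_free_left','board_free_right','strut_end','board_center']:
    print(q,[(np.round(r['centre'],1).tolist(),round(r['p'],2),at_z('wrist',r['centre'],.010,s).round(4).tolist()) for r in pinpoint('wrist',q)][:2])
a=cv2.imread('pics/w17.png')[30:310,0:280];cv2.imwrite('pics/w17c.png',cv2.resize(a,None,fx=2.1,fy=2.1,interpolation=2))
E
```

```text
t 17.62 p [ 0.6111 -0.0615  0.1255] q [-0.266  0.248  1.828  0.003  1.042 -0.249] F [0.2 0.3 0.7] M [0.01 0.   0.02] op 0.353 zt [ 0.023 -0.004 -1.   ]
board_hinge_left [([37.7, 58.6], 0.3, [0.4619, 0.0319, 0.01])]
board_hinge_right [([134.2, 171.5], 0.63, [0.524, -0.0539, 0.01]), ([80.5, 172.2], 0.42, [0.4817, -0.0533, 0.01])]
board_free_left [([39.1, 55.8], 0.82, [0.4632, 0.0337, 0.01])]
board_free_right [([67.3, 267.9], 0.7, [0.4571, -0.136, 0.01])]
strut_end [([78.9, 174.3], 0.9, [0.4802, -0.0549, 0.01])]
board_center [([133.5, 171.0], 0.86, [0.5235, -0.0535, 0.01])]
```

View pics/w17c.png

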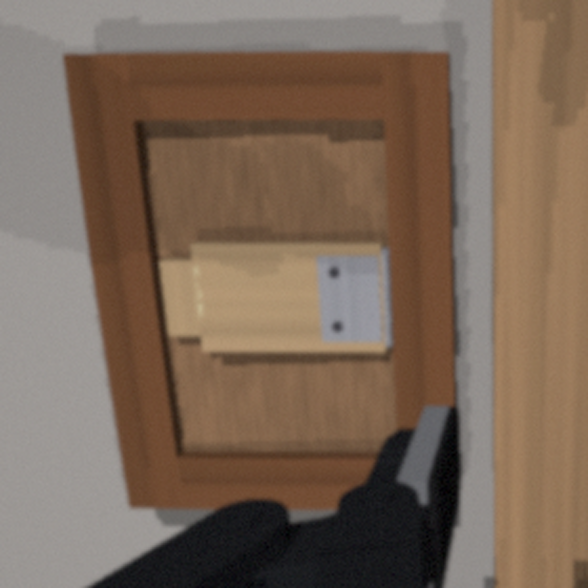

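```bash
python3 - <<'E'
from kin import *
s=st()
f=lambda p:at_z('wrist',(p[0]/2.1,p[1]/2.1+30),.016,s)
fl,hl,fr,h2=[f(p) for p in [(66,55),(449,54),(132,507),(456,400)]]
print(fl,hl,fr,h2)
r=[f(p) for p in [(137,122),(180,455),(386,122),(395,400)]];print('recess',*[x.round(4) for x in r])
print('step',*[at_z('wrist',(p[0]/2.1,p[1]/2.1+30),.028,s).round(4) for p in [(492,5),(495,400)]])
print(np.degrees(np.arctan2(*(fl-fr)[:2])),np.degrees(np.arctan2(*(hl-h2)[:2])),np.linalg.norm(fl-fr),np.linalg.norm(hl-fl))
print('strut end',f((165,300)))
E
```

```text
t 17.93 p [ 0.6105 -0.0615  0.1257] q [-0.267  0.247  1.829  0.002  1.043 -0.249] F [-0.1  0.6 -0.3] M [0.01 0.01 0.03] op 0.351 zt [ 0.022 -0.004 -1.   ]
[0.46014112 0.03305268 0.016     ] [0.58954403 0.02891371 0.016     ] [ 0.45533941 -0.13614362  0.016     ] [ 0.58627327 -0.09399164  0.016     ]
recess [0.4816 0.0102 0.016 ] [ 0.4784 -0.114   0.016 ] [0.5671 0.0074 0.016 ] [ 0.5634 -0.0934  0.016 ]
step [0.6046 0.0421 0.028 ] [ 0.6014 -0.0897  0.028 ]
1.6255924990745005 1.5243966037227477 0.169264423475096 0.12946908552860198
strut end [ 0.48225843 -0.0525393   0.016     ]
```

```bash
cat >> kin.py <<'E'
XW=.603; YG=-.016; YAW=-1.5
def tcp_rail(th,v,gap=0,lift=.002,u=.119):
    t=np.radians(th);s,c=np.sin(t),np.cos(t)
    Z0=-max(0,min(.007*s,.007*c)) if th<=90 else .016*s-.016*s+(-.016*c if c<0 else 0)
    X0=XW-.016*s-gap-(.028*max(0,-c)/max(s,.1) if th>90 else 0)
    return np.array([X0-u*c+v*s,YG,Z0+u*s+v*c+lift]),Rt(YAW,-th)
E
python3 - <<'E'
from kin import *
s=st();q=s['qpos']
p,Rm=np.array([.470,-.016,.06]),Rt(-1.5);print(rel(p,Rm,s)); p2=np.array([.470,-.016,.014]);print(rel(p2,Rm,s))
q,e=ik(p2,Rm,q);print(q.round(2),e)
for th in [0,15,30,45,60,75,90,95,100]:
    p,Rm=tcp_rail(th,.006); q,e=ik(p,Rm,q); print(th,p.round(4),q.round(2),round(e,4))
E
```

```text
t 17.93 p [ 0.6105 -0.0615  0.1257] q [-0.267  0.247  1.829  0.002  1.043 -0.249] F [-0.1  0.6 -0.3] M [0.01 0.01 0.03] op 0.351 zt [ 0.022 -0.004 -1.   ]
[1.3, 0.2, 0.4, 0.0431, -0.1427, 0.0623]
[1.3, 0.2, 0.4, 0.0433, -0.1438, 0.1083]
[-0.25  0.15  2.2  -0.    0.8  -0.22] 1.0040683597985695e-10
0 [ 0.484 -0.016  0.008] [-0.24  0.19  2.17 -0.    0.79 -0.22] 0.0
15 [ 0.4855 -0.016   0.0368] [-0.22  0.28  2.01 -0.05  1.12 -0.16] 0.0
30 [ 0.4949 -0.016   0.0632] [-0.19  0.4   1.83 -0.08  1.43 -0.13] 0.0
45 [ 0.5118 -0.016   0.0854] [-0.18  0.55  1.65 -0.11  1.72 -0.12] 0.0
60 [ 0.5348 -0.016   0.1046] [-0.16  0.71  1.48 -0.13  2.   -0.12] 0.0
75 [ 0.5625 -0.016   0.1167] [-0.15  0.87  1.31 -0.16  2.26 -0.14] 0.0
90 [ 0.593 -0.016  0.121] [-0.15  1.03  1.15 -0.21  2.52 -0.17] 0.0
95 [ 0.601  -0.016   0.1214] [-0.15  1.08  1.12 -0.23  2.6  -0.19] 0.0
100 [ 0.6089 -0.016   0.1209] [-0.14  1.12  1.08 -0.26  2.67 -0.21] 0.0
```

{"api": "move_arm", "payload": {
  "plan": [
    [[1.3,0,0.4,0.015,-0.05,0.01,0.036],[1.3,0,0.4,0.03,-0.1,0.03,0.036],[1.3,0,0.4,0.043,-0.1427,0.062,0.036],[1.3,0,0.4,0.043,-0.143,0.088,0.036],[1.3,0,0.4,0.043,-0.143,0.1,0.036]]
  ]
}}

```text
time: 18.55
eef_pos: [0.4694, -0.0159, 0.0213]
tcp_rot: [0.716, 0.698, -0.002, 0.0]
contact_force: [-0.2, -0.2, -0.5]
opening: 0.418
```

```bash
python3 - <<'E'
from kin import *
s=st()
print(rel([.470,-.016,.012],Rt(-1.5),s))
im,s=snap('wrist','w18')
E
```

```text
t 18.55 p [ 0.4694 -0.0159  0.0213] q [-0.249  0.131  2.199 -0.005  0.813 -0.22 ] F [-0.2 -0.2 -0.5] M [-0.   -0.01 -0.02] op 0.418 zt [-0.002 -0.003 -1.   ]
[-0.1, 0.2, 0.0, -0.0, 0.0006, 0.0093]
```

View pics/w18.png

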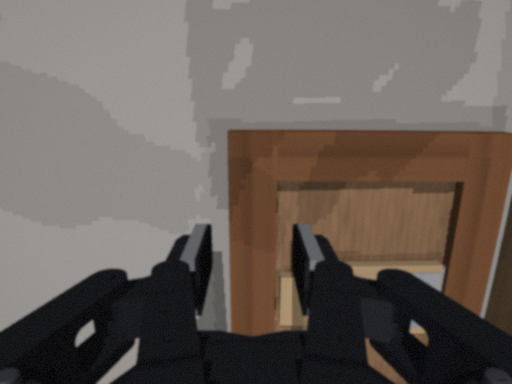

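{"api": "move_arm", "payload": {
  "plan": [
    [[0,0,0,0,0.0005,0.006,0.036],[0,0,0,0,0.0005,0.01,0.036],[0,0,0,0,0.0005,0.0125,0.036],[0,0,0,0,0.0005,0.0145,0.036],[0,0,0,0,0.0005,0.0145,0.036]]
  ]
}}

```text
time: 19.23
eef_pos: [0.4708, -0.0164, 0.0079]
tcp_rot: [0.716, 0.698, -0.002, 0.0]
contact_force: [-4.6, 0.5, 11.2]
opening: 0.42
```

```bash
python3 - <<'E'
from kin import *
s=st()
E
```

```text
t 19.23 p [ 0.4708 -0.0164  0.0079] q [-0.249  0.162  2.196 -0.005  0.785 -0.219] F [-4.6  0.5 11.2] M [0.08 0.63 0.02] op 0.42 zt [-0.003 -0.003 -1.   ]
```

{"api": "move_arm", "payload": {
  "plan": [
    [[0,0,0,0,0,-0.0015,0.03],[0,0,0,0,0,-0.002,0.02],[0,0,0,0,0,-0.002,0.012],[0,0,0,0,0,-0.002,0.012],[0,0,0,0,0,-0.002,0.012]]
  ],
  "force": 90
}}

```text
time: 19.85
eef_pos: [0.4712, -0.0165, 0.0109]
tcp_rot: [0.716, 0.698, -0.002, 0.0]
contact_force: [-2.1, 0.4, 7.7]
opening: 0.216
```

```bash
python3 - <<'E'
from kin import *
s=st()
q=s['qpos']
v=s['eef_pos'][2]
print(v)
XWg=.588
g0=.603-(s['eef_pos'][0]+.119)
im,s=snap('wrist','w19')
for th,g,l in [(0,g0,.003),(6,g0,.003),(13,g0-.002,.004),(20,g0-.004,.004),(27,g0-.006,.004)]:
    p,Rm=tcp_rail(th,v,gap=g,lift=l); print(th,p.round(4),rel(p,Rm,s))
E
```

```text
t 19.85 p [ 0.4712 -0.0165  0.0109] q [-0.249  0.157  2.195 -0.005  0.792 -0.219] F [-2.1  0.4  7.7] M [ 0.1   0.49 -0.04] op 0.216 zt [-0.003 -0.003 -1.   ]
0.010888937584329544
0 [ 0.4712 -0.016   0.0139] [-0.2, 0.2, 0.0, 0.0005, -0.0, -0.003]
6 [ 0.4713 -0.016   0.0255] [5.8, 0.2, 0.0, 0.0004, 0.0001, -0.0146]
13 [ 0.4751 -0.016   0.0398] [12.8, 0.2, -0.0, 0.0005, 0.0038, -0.0289]
20 [ 0.4806 -0.016   0.0525] [19.8, 0.2, -0.0, 0.0006, 0.0093, -0.0417]
27 [ 0.4878 -0.016   0.0645] [26.8, 0.2, -0.0, 0.0007, 0.0165, -0.0537]
```

View pics/w19.png

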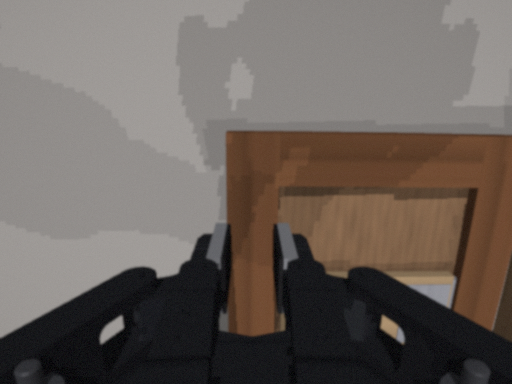

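{"api": "move_arm", "payload": {
  "plan": [
    [[0,0,0,0,0,-0.003,0.012],[6,0,0,0,0,-0.0145,0.012],[12.8,0,0,0,0.0038,-0.029,0.012],[19.8,0,0,0,0.0093,-0.0417,0.012],[26.8,0,0,0,0.0165,-0.0537,0.012]]
  ]
}}

```text
time: 20.52
eef_pos: [0.4874, -0.0164, 0.0641]
tcp_rot: [0.696, 0.678, -0.165, -0.168]
contact_force: [0.7, 0.2, -3.5]
opening: 0.213
```

```bash
python3 - <<'E'
from kin import *
s=st()
im,s=snap('wrist','w20');snap('scene','s20')
b=cv2.imread('pics/s20.png')[110:240,140:290];b=cv2.resize(b,(443,384));a=cv2.imread('pics/w20.png')
cv2.imwrite('pics/c20.png',cv2.resize(np.hstack([b,a]),None,fx=.82,fy=.82))
E
```

```text
t 20.52 p [ 0.4874 -0.0164  0.0641] q [-0.2    0.358  1.877 -0.083  1.375 -0.138] F [ 0.7  0.2 -3.5] M [ 0.08 -0.36 -0.04] op 0.213 zt [-0.457  0.01  -0.889]
```

View pics/c20.png

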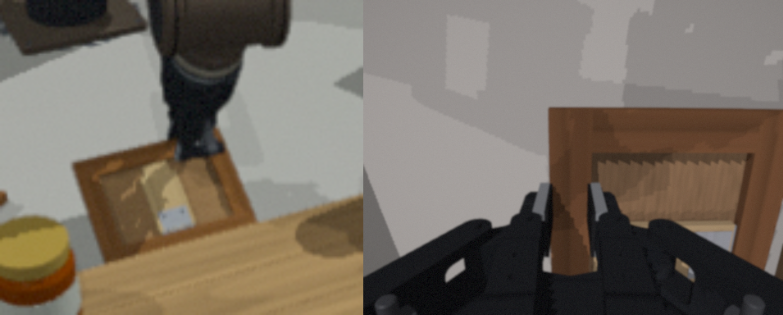

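```bash
python3 - <<'E'
from kin import *
s=st()
v=.0109
for th,g,l in [(35,.006,.005),(43,.005,.005),(51,.005,.005),(59,.004,.005),(67,.004,.005)]:
    p,Rm=tcp_rail(th,v,gap=g,lift=l); print(th,p.round(4),rel(p,Rm,s))
E
```

```text
t 20.62 p [ 0.4899 -0.017   0.0638] q [-0.2    0.36   1.875 -0.083  1.37  -0.138] F [ 0.4  0.7 -3.8] M [ 0.14 -0.42  0.02] op 0.214 zt [-0.452  0.009 -0.892]
35 [ 0.4966 -0.016   0.0782] [8.1, 0.2, -0.1, 0.0011, -0.0005, -0.0158]
43 [ 0.5075 -0.016   0.0894] [16.1, 0.2, -0.1, 0.0013, 0.0041, -0.0307]
51 [ 0.5191 -0.016   0.0999] [24.1, 0.2, -0.1, 0.0016, 0.0097, -0.0454]
59 [ 0.5333 -0.016   0.109 ] [32.1, 0.1, -0.1, 0.0019, 0.0183, -0.0599]
67 [ 0.5478 -0.016   0.1161] [40.1, 0.1, -0.1, 0.0023, 0.028, -0.0727]
```

{"api": "move_arm", "payload": {
  "plan": [
    [[8,0.2,0,0.001,-0.0005,-0.0158,0.012],[16,0.2,0,0.0013,0.004,-0.0307,0.012],[24,0.2,0,0.0016,0.0097,-0.0454,0.012],[32,0.1,0,0.0019,0.0183,-0.06,0.012],[40,0.1,0,0.0023,0.028,-0.0727,0.012]]
  ]
}}

```text
time: 21.25
eef_pos: [0.5477, -0.0159, 0.1149]
tcp_rot: [0.598, 0.582, -0.385, -0.395]
contact_force: [-0.1, 0.2, -3.4]
opening: 0.215
```

```bash
python3 - <<'E'
from kin import *
s=st()
v=.0109
for th,g,l in [(74,.004,.005),(81,.003,.004),(87,.002,.003),(92,.001,.002),(94,.0,.001)]:
    p,Rm=tcp_rail(th,v,gap=g,lift=l); print(th,p.round(4),rel(p,Rm,s))
im,s=snap('wrist','w21');snap('scene','s21')
b=cv2.imread('pics/s21.png')[90:240,140:290];b=cv2.resize(b,(384,384));a=cv2.imread('pics/w21.png')
cv2.imwrite('pics/c21.png',cv2.resize(np.hstack([b,a]),None,fx=.82,fy=.82))
E
```

```text
t 21.25 p [ 0.5477 -0.0159  0.1149] q [-0.158  0.78   1.396 -0.143  2.126 -0.127] F [-0.1  0.2 -3.4] M [ 0.09 -0.98  0.02] op 0.215 zt [-0.92   0.024 -0.392]
74 [ 0.5613 -0.016   0.1205] [7.1, -0.0, -0.0, 0.0003, 0.0002, -0.0147]
81 [ 0.5763 -0.016   0.1221] [14.1, -0.0, -0.0, 0.0007, 0.0046, -0.0292]
87 [ 0.5897 -0.016   0.122 ] [20.1, -0.0, -0.0, 0.001, 0.0099, -0.0414]
92 [ 0.6001 -0.016   0.1211] [25.1, -0.0, -0.0, 0.0013, 0.0148, -0.0506]
94 [ 0.6043 -0.016   0.1201] [27.1, -0.0, -0.0, 0.0014, 0.0174, -0.054]
```

View pics/c21.png

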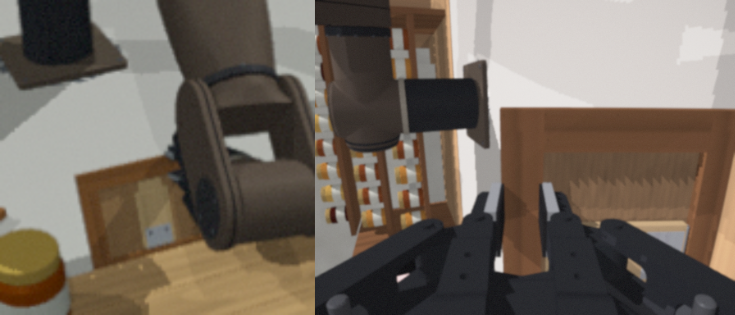

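View pics/s21.png

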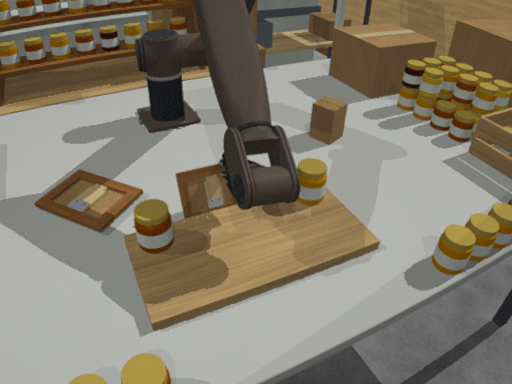

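{"api": "move_arm", "payload": {
  "plan": [
    [[7,0,0,0.0003,0.0002,-0.0147,0.012],[14,0,0,0.0007,0.0046,-0.0292,0.012],[20,0,0,0.001,0.0099,-0.0414,0.012],[25,0,0,0.0013,0.0148,-0.0506,0.012],[27,0,0,0.0014,0.0174,-0.054,0.012]]
  ]
}}

```text
time: 21.98
eef_pos: [0.6036, -0.0164, 0.119]
tcp_rot: [-0.488, -0.474, 0.511, 0.525]
contact_force: [-0.6, -1.8, 6.7]
opening: 0.209
```

```bash
python3 - <<'E'
from kin import *
s=st()
v=.0109
for th,g,l in [(94,.0,.0),(94,-.002,-.002)]:
    p,Rm=tcp_rail(th,v,gap=g,lift=l); print(th,p.round(4),rel(p,Rm,s))
im,s=snap('wrist','w22');snap('scene','s22');snap('top','t22')
b=cv2.imread('pics/s22.png')[120:240,140:290];b=cv2.resize(b,(480,384));a=cv2.imread('pics/t22.png')[90:250,200:400]
a=cv2.resize(a,(480,384))
cv2.imwrite('pics/c22.png',cv2.resize(np.hstack([b,a]),None,fx=.82,fy=.82))
E
```

```text
t 21.98 p [ 0.6036 -0.0164  0.119 ] q [-0.146  1.082  1.105 -0.226  2.589 -0.184] F [-0.6 -1.8  6.7] M [0.16 0.73 0.4 ] op 0.209 zt [-0.997  0.027  0.075]
94 [ 0.6043 -0.016   0.1191] [-0.3, -0.1, -0.1, 0.0004, -0.0001, -0.0006]
94 [ 0.6063 -0.016   0.1171] [-0.3, -0.1, -0.1, 0.0005, 0.0018, -0.0028]
```

View pics/c22.png

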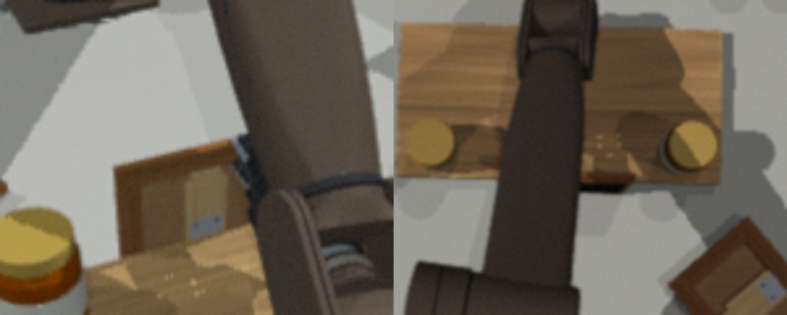

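View pics/w22.png

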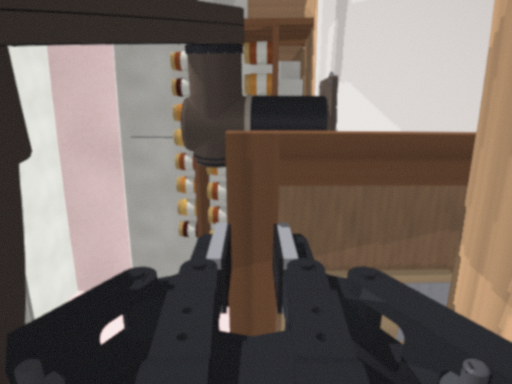

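```bash
python3 - <<'E'
from kin import *
s=st()
v=.0109
for th,g,l in [(96,.0,.001),(98,-.0,.001),(99.5,-.0,.0),(99.5,-.001,-.0)]:
    p,Rm=tcp_rail(th,v,gap=g,lift=l); print(th,p.round(4),rel(p,Rm,s))
E
```

```text
t 22.12 p [ 0.6035 -0.0164  0.1191] q [-0.146  1.081  1.106 -0.226  2.586 -0.183] F [-1.2 -1.7  5.3] M [0.15 0.44 0.27] op 0.213 zt [-0.997  0.027  0.071]
96 [ 0.6074 -0.016   0.1199] [1.9, -0.1, -0.0, 0.0005, -0.0011, -0.0039]
98 [ 0.6106 -0.016   0.1196] [3.9, -0.1, -0.0, 0.0006, -0.001, -0.0071]
99.5 [ 0.6129 -0.016   0.1182] [5.4, -0.1, -0.0, 0.0006, 0.0002, -0.0095]
99.5 [ 0.6139 -0.016   0.1182] [5.4, -0.1, -0.0, 0.0007, 0.0001, -0.0105]
```

{"api": "move_arm", "payload": {
  "plan": [
    [[2,0,0,0.0005,-0.001,-0.004,0.012],[4,0,0,0.0005,-0.001,-0.007,0.012],[5.4,0,0,0.0005,0,-0.0098,0.012],[5.4,0,0,0.0005,0.0003,-0.01,0.012],[5.4,0,0,0.0005,0.0003,-0.01,0.012]]
  ]
}}

```text
time: 22.75
eef_pos: [0.6139, -0.0161, 0.1188]
tcp_rot: [-0.464, -0.451, 0.532, 0.546]
contact_force: [-1.6, 0.6, -2.1]
opening: 0.215
```

```bash
python3 - <<'E'
from kin import *
s=st()
im,s=snap('wrist','w23')
E
```

```text
t 22.75 p [ 0.6139 -0.0161  0.1188] q [-0.144  1.132  1.061 -0.256  2.671 -0.209] F [-1.6  0.6 -2.1] M [ 0.1  -0.82 -0.09] op 0.215 zt [-0.986  0.027  0.163]
```

View pics/w23.png

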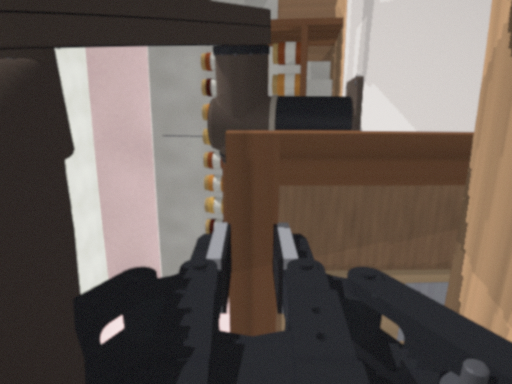

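{"api": "move_arm", "payload": {
  "plan": [
    [[0,0,0,0,0.001,0,0.012],[0,0,0,0,0.0015,0,0.018],[0,0,0,0,0.0015,0,0.026],[0,0,0,0,0.0015,0,0.038],[0,0,0,0,0.0015,0,0.042]]
  ]
}}

```text
time: 23.42
eef_pos: [0.614, -0.0161, 0.1182]
tcp_rot: [-0.464, -0.451, 0.532, 0.546]
contact_force: [-0.3, -0.8, -0.0]
opening: 0.494
```

```bash
python3 - <<'E'
from kin import *
s=st()
im,s=snap('wrist','w24')
E
```

```text
t 23.43 p [ 0.614  -0.0161  0.1182] q [-0.144  1.132  1.061 -0.255  2.67  -0.208] F [-0.3 -0.8 -0. ] M [ 0.05 -0.48  0.01] op 0.494 zt [-0.986  0.027  0.162]
```

View pics/w24.png

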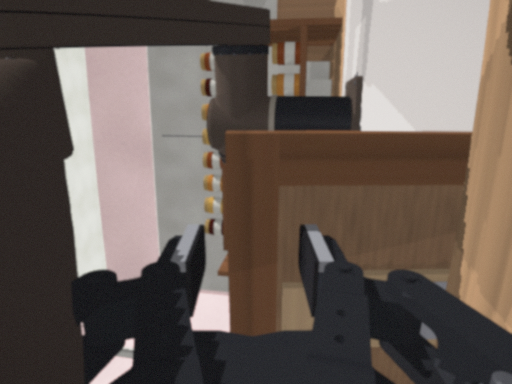

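{"api": "move_arm", "payload": {
  "plan": [
    [[0,0,0,0,-0.003,-0.0095,0.042],[0,0,0,0,-0.006,-0.019,0.042],[-8,0,0,0,-0.02,-0.035,0.042],[-18,0,0,0,-0.04,-0.05,0.042],[-28,0,0,0,-0.06,-0.055,0.042]]
  ]
}}

```text
time: 24.1
eef_pos: [0.6775, -0.018, 0.1646]
tcp_rot: [0.582, 0.566, -0.407, -0.418]
contact_force: [0.3, 1.1, 0.0]
opening: 0.485
```

```bash
python3 - <<'E'
from kin import *
s=st()
im,s=snap('wrist','w25');snap('scene','s25')
b=cv2.imread('pics/s25.png')[90:240,120:320];b=cv2.resize(b,(512,384));a=cv2.imread('pics/w25.png')
cv2.imwrite('pics/c25.png',cv2.resize(np.hstack([b,a]),None,fx=.78,fy=.78))
q=s['qpos']
for p,t in [((.66,-.056,.21),-40),((.64,-.056,.22),-20),((.62,-.056,.20),-9)]:
    q,e=ik(np.array(p),Rt(-1.5,t),q);print(rel(p,Rt(-1.5,t),s),q.round(2),round(e,3))
E
```

```text
t 24.1 p [ 0.6775 -0.018   0.1646] q [-0.137  1.034  0.9   -0.163  2.445 -0.16 ] F [0.3 1.1 0. ] M [-0.02 -0.44  0.02] op 0.485 zt [-0.948  0.026 -0.319]
[-31.4, -0.0, -0.1, -0.0386, -0.0482, 0.0012] [-0.2   0.67  1.2  -0.12  1.96 -0.18] 0.0
[-51.4, -0.0, -0.1, -0.0391, -0.0641, 0.0169] [-0.22  0.42  1.45 -0.07  1.61 -0.18] 0.0
[-62.4, 0.0, -0.1, -0.0396, -0.0515, 0.0422] [-0.24  0.28  1.64 -0.03  1.37 -0.2 ] 0.0
```

View pics/c25.png

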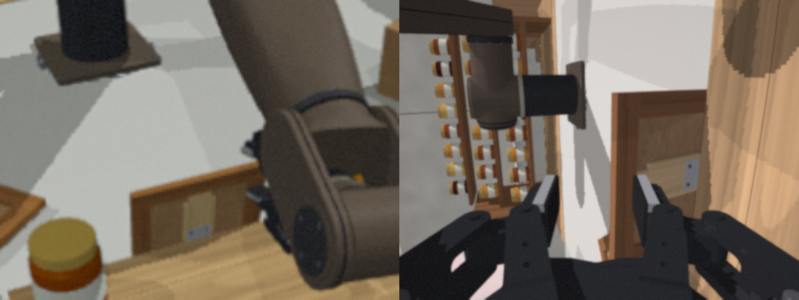

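{"api": "move_arm", "payload": {
  "plan": [
    [[-10.5,0,0,-0.01,-0.02,0,0.045],[-21,0,0,-0.025,-0.04,0.001,0.045],[-31.4,0,0,-0.0386,-0.0482,0.001,0.045],[-42,0,0,-0.039,-0.058,0.009,0.045],[-52,0,0,-0.0391,-0.0641,0.0169,0.045]]
  ]
}}

```text
time: 24.82
eef_pos: [0.64, -0.0565, 0.2264]
tcp_rot: [0.707, 0.688, -0.115, -0.116]
contact_force: [-0.2, 0.6, 1.3]
opening: 0.525
```

```bash
python3 - <<'E'
from kin import *
s=st()
im,s=snap('wrist','w26');snap('scene','s26')
b=cv2.imread('pics/s26.png')[90:240,120:320];b=cv2.resize(b,(512,384));a=cv2.imread('pics/w26.png')
cv2.imwrite('pics/c26.png',cv2.resize(np.hstack([b,a]),None,fx=.78,fy=.78))
for p,t in [((.616,-.055,.175),-9.5),((.613,-.055,.15),-9.5)]:
    print(rel(p,Rt(-1.5,t),s))
E
```

```text
t 24.82 p [ 0.64   -0.0565  0.2264] q [-0.22   0.403  1.461 -0.065  1.6   -0.183] F [-0.2  0.6  1.3] M [-0.06 -0.15 -0.02] op 0.525 zt [-0.323  0.006 -0.946]
[-9.4, 0.1, -0.1, 0.001, -0.0061, 0.0564]
[-9.4, 0.1, -0.1, 0.001, -0.0009, 0.081]
```

View pics/c26.png

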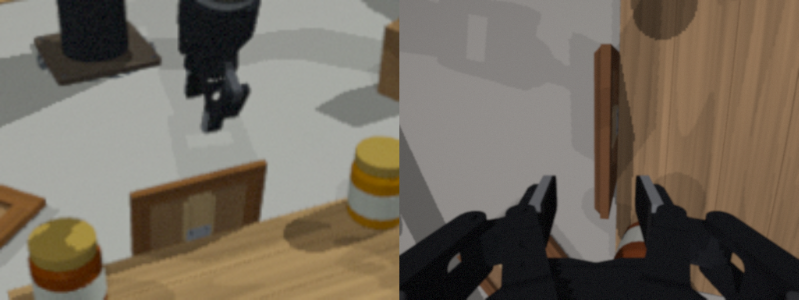

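```bash
python3 - <<'E'
from kin import *
s=st()
a=cv2.imread('pics/w26.png')[40:300,220:320];cv2.imwrite('pics/w26c.png',cv2.resize(a,None,fx=2.3,fy=2.3,interpolation=2))
E
```

```text
t 24.93 p [ 0.6372 -0.0556  0.2272] q [-0.22   0.4    1.465 -0.065  1.605 -0.183] F [-0.6 -0.1  0.1] M [ 0.02 -0.1  -0.06] op 0.532 zt [-0.329  0.007 -0.944]
```

View pics/w26c.png

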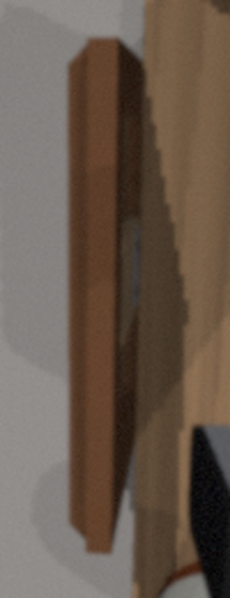

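```bash
python3 - <<'E'
from kin import *
s=st()
for p in [(88,38),(120,38),(70,65),(86,300),(116,300),(88,553),(112,553)]:
    print(p,at_z('wrist',(p[0]/2.3+220,p[1]/2.3+40),.13,s).round(4))
for p,t in [((.616,-.055,.175),-9.5),((.613,-.055,.15),-9.5)]:
    print(rel(p,Rt(-1.5,t),s))
E
```

```text
t 24.93 p [ 0.6372 -0.0556  0.2272] q [-0.22   0.4    1.465 -0.065  1.605 -0.183] F [-0.6 -0.1  0.1] M [ 0.02 -0.1  -0.06] op 0.532 zt [-0.329  0.007 -0.944]
(88, 38) [0.612 0.034 0.13 ]
(120, 38) [0.6218 0.0334 0.13  ]
(70, 65) [0.6061 0.0267 0.13  ]
(86, 300) [ 0.6093 -0.0453  0.13  ]
(116, 300) [ 0.6193 -0.0448  0.13  ]
(88, 553) [ 0.6078 -0.1362  0.13  ]
(112, 553) [ 0.6166 -0.1347  0.13  ]
[-9.7, 0.1, -0.1, 0.0002, -0.0028, 0.0563]
[-9.7, 0.1, -0.1, 0.0001, 0.0025, 0.0809]
```

```bash
python3 - <<'E'
from kin import *
s=get_state()
for p,t in [((.6165,-.054,.165),-9.3),((.6135,-.054,.145),-9.3),((.6105,-.054,.126),-9.3),((.609,-.054,.116),-9.3)]:
    print(rel(p,Rt(-1.5,t),s))
E
```

```text
[-9.9, 0.1, -0.1, 0.0012, 0.0009, 0.0656]
[-9.9, 0.1, -0.1, 0.0012, 0.0046, 0.0855]
[-9.9, 0.1, -0.1, 0.0011, 0.008, 0.1044]
[-9.9, 0.1, -0.1, 0.0011, 0.0099, 0.1143]
```

{"api": "move_arm", "payload": {
  "plan": [
    [[-9.9,0,0,0.001,0.0005,0.05,0.045],[-9.9,0,0,0.001,0.0009,0.0656,0.045],[-9.9,0,0,0.001,0.0046,0.0855,0.045],[-9.9,0,0,0.001,0.008,0.1044,0.045],[-9.9,0,0,0.001,0.0099,0.1143,0.045]]
  ]
}}

```text
time: 25.55
eef_pos: [0.6102, -0.0545, 0.1151]
tcp_rot: [0.714, 0.695, -0.058, -0.057]
contact_force: [-0.5, 1.2, -0.4]
opening: 0.529
```

```bash
python3 - <<'E'
from kin import *
s=st()
im,s=snap('wrist','w27');snap('scene','s27')
b=cv2.imread('pics/s27.png')[90:240,120:320];b=cv2.resize(b,(512,384));a=cv2.imread('pics/w27.png')
cv2.imwrite('pics/c27.png',cv2.resize(np.hstack([b,a]),None,fx=.78,fy=.78))
E
```

```text
t 25.55 p [ 0.6102 -0.0545  0.1151] q [-0.239  0.354  1.721 -0.039  1.225 -0.195] F [-0.5  1.2 -0.4] M [-0.01 -0.07  0.01] op 0.529 zt [-0.162  0.002 -0.987]
```

View pics/c27.png

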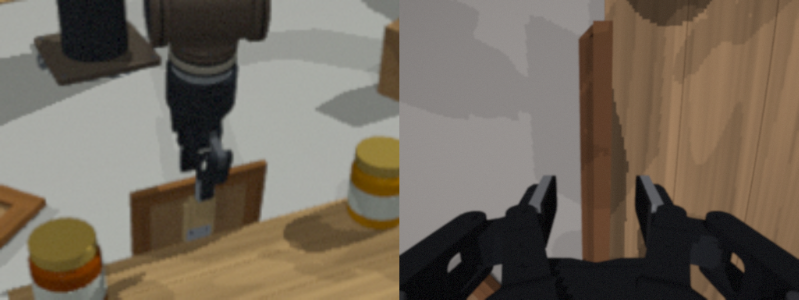

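{"api": "move_arm", "payload": {
  "plan": [
    [[0,0,0,0,0,0,0.03],[0,0,0,0,0,0,0.02],[0,0,0,0,0,0,0.008],[0,0,0,0,0,0,0.008],[0,0,0,0,0,0,0.008]]
  ],
  "force": 70
}}

```text
time: 26.28
eef_pos: [0.6095, -0.0544, 0.1162]
tcp_rot: [0.714, 0.695, -0.058, -0.057]
contact_force: [-2.4, -0.3, 5.2]
opening: 0.163
```

```bash
python3 - <<'E'
from kin import *
s=st()
p0=s['eef_pos'];q=s['qpos']
# pivot about step front-top edge: P=(.603,.028); board rel. rotate; then shift
th0=99.3
P=np.array([.603,.028])
d=np.array([p0[0],p0[2]])-P
for dth,sx,sz in [(8,.003,.003),(16,.006,.004),(24,.010,.004),(32,.014,.004),(40,.018,.004),(50,.022,.003),(60,.026,.003)]:
    a=np.radians(dth);x=P[0]+d[0]*np.cos(a)+d[1]*np.sin(a)+sx;z=P[1]-d[0]*np.sin(a)+d[1]*np.cos(a)+sz
    Rm=Rt(-1.5,-9.3-dth);q,e=ik(np.array([x,p0[1],z]),Rm,q);print(dth,round(x,4),round(z,4),rel([x,p0[1],z],Rm,s),q.round(2),round(e,3))
E
```

```text
t 26.27 p [ 0.6095 -0.0544  0.1162] q [-0.239  0.352  1.721 -0.039  1.227 -0.196] F [-2.4 -0.3  5.2] M [ 0.01  0.59 -0.  ] op 0.163 zt [-0.163  0.002 -0.987]
8 0.6247 0.1174 [7.9, 0.1, -0.1, 0.0004, 0.0148, -0.0037] [-0.22  0.46  1.59 -0.06  1.39 -0.18] 0.0
16 0.6396 0.115 [15.9, 0.1, -0.1, 0.0008, 0.0298, -0.0037] [-0.21  0.57  1.47 -0.08  1.54 -0.17] 0.0
24 0.6549 0.1099 [23.9, 0.1, -0.1, 0.0013, 0.0457, -0.0012] [-0.2   0.68  1.33 -0.1   1.7  -0.16] 0.0
32 0.6693 0.1033 [31.9, 0.1, -0.1, 0.0017, 0.061, 0.003] [-0.19  0.8   1.2  -0.11  1.85 -0.16] 0.0
40 0.6827 0.0954 [39.9, 0.1, -0.1, 0.0021, 0.0756, 0.0087] [-0.18  0.92  1.07 -0.13  2.01 -0.16] 0.0
50 0.6968 0.0827 [49.9, 0.1, -0.2, 0.0025, 0.0915, 0.0189] [-0.18  1.07  0.9  -0.16  2.19 -0.17] 0.0
60 0.7087 0.0694 [59.9, 0.1, -0.2, 0.0029, 0.1054, 0.03] [-0.17  1.22  0.74 -0.2   2.38 -0.2 ] 0.0
```

{"api": "move_arm", "payload": {
  "plan": [
    [[8,0,0,0.0004,0.0148,-0.0037,0.008],[16,0,0,0.0008,0.0298,-0.0037,0.008],[24,0,0,0.0013,0.0457,-0.0012,0.008],[32,0,0,0.0017,0.061,0.003,0.008],[40,0,0,0.0021,0.0756,0.0087,0.008]]
  ]
}}

```text
time: 26.9
eef_pos: [0.6785, -0.0542, 0.0941]
tcp_rot: [0.648, 0.63, -0.299, -0.306]
contact_force: [-11.6, -1.2, 1.2]
opening: 0.162
```

```bash
python3 - <<'E'
from kin import *
s=st()
im,s=snap('wrist','w28');snap('scene','s28')
b=cv2.imread('pics/s28.png')[90:240,120:320];b=cv2.resize(b,(512,384));a=cv2.imread('pics/w28.png')
cv2.imwrite('pics/c28.png',cv2.resize(np.hstack([b,a]),None,fx=.78,fy=.78))
p0=np.array([.6095,-.0544,.1162])
P=np.array([.603,.028])
d=np.array([p0[0],p0[2]])-P
for dth,sx,sz in [(45,.020,.004),(50,.022,.003),(55,.026,.003),(60,.030,.003),(64,.034,.003)]:
    a=np.radians(dth);x=P[0]+d[0]*np.cos(a)+d[1]*np.sin(a)+sx;z=P[1]-d[0]*np.sin(a)+d[1]*np.cos(a)+sz
    Rm=Rt(-1.5,-9.3-dth);print(dth,round(x,4),round(z,4),rel([x,p0[1],z],Rm,s))
E
```

```text
t 26.9 p [ 0.6785 -0.0542  0.0941] q [-0.184  0.927  1.068 -0.136  2.022 -0.156] F [-11.6  -1.2   1.2] M [-0.04  2.26  0.32] op 0.162 zt [-0.774  0.02  -0.633]
45 0.69 0.0898 [3.6, 0.0, -0.2, 0.0001, 0.0106, -0.0061]
50 0.6967 0.0827 [8.6, 0.0, -0.2, 0.0004, 0.0203, -0.0069]
55 0.705 0.0763 [13.6, -0.0, -0.2, 0.0006, 0.0305, -0.0092]
60 0.7126 0.0695 [18.6, -0.0, -0.2, 0.0008, 0.0406, -0.0108]
64 0.7191 0.0638 [22.6, -0.0, -0.2, 0.001, 0.0491, -0.0123]
```

View pics/c28.png

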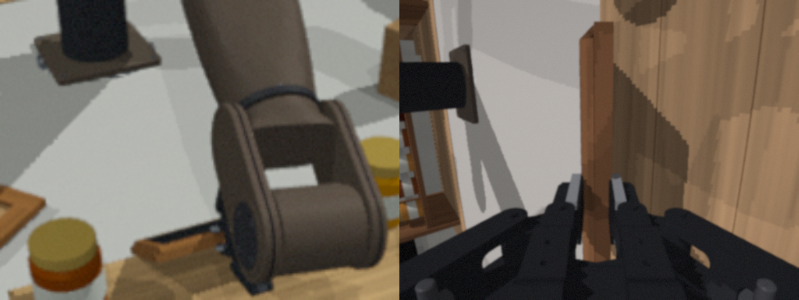

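```bash
cat >> kin.py <<'E'
def tcp_H(hx,hz,tilt,y=-.0544,L=.116):
    Rm=Rt(-1.5,tilt); z=Rm[:,2]; return np.array([hx-z[0]*L,y,hz-z[2]*L]),Rm
E
python3 - <<'E'
from kin import *
s=st();q=s['qpos']
for hx,hz,t in [(.587,.032,-50.7),(.588,.045,-52),(.591,.047,-60),(.594,.044,-67),(.595,.040,-70)]:
    p,Rm=tcp_H(hx,hz,t);q,e=ik(p,Rm,q);print(p.round(4),rel(p,Rm,s),q.round(2),round(e,3))
E
```

```text
t 27.0 p [ 0.6782 -0.054   0.0881] q [-0.183  0.935  1.067 -0.135  2.019 -0.156] F [-11.9   0.2   1.9] M [0.03 2.14 0.06] op 0.161 zt [-0.776  0.021 -0.63 ]
[ 0.6767 -0.0544  0.1055] [-0.3, -0.0, -0.1, -0.0005, -0.0144, -0.0098] [-0.18  0.91  1.07 -0.14  2.03 -0.16] 0.0
[ 0.6794 -0.0544  0.1164] [1.0, -0.0, -0.1, -0.0004, -0.0213, -0.0188] [-0.18  0.92  1.05 -0.14  2.07 -0.17] 0.0
[ 0.6914 -0.0544  0.105 ] [9.0, -0.0, -0.1, -0.0001, -0.0048, -0.0209] [-0.18  1.04  0.92 -0.16  2.22 -0.18] 0.0
[ 0.7007 -0.0544  0.0893] [16.0, -0.0, -0.1, 0.0002, 0.0132, -0.0183] [-0.17  1.15  0.81 -0.19  2.34 -0.19] 0.0
[ 0.704  -0.0544  0.0797] [19.0, -0.1, -0.1, 0.0003, 0.0227, -0.0147] [-0.17  1.2   0.76 -0.2   2.39 -0.2 ] 0.0
```

{"api": "move_arm", "payload": {
  "plan": [
    [[0,0,0,0,-0.0144,-0.0098,0.008],[1,0,0,0,-0.0213,-0.0188,0.008],[9,0,0,0,-0.0048,-0.0209,0.008],[16,0,0,0,0.0132,-0.0183,0.008],[19,0,0,0,0.0227,-0.0147,0.008]]
  ]
}}

```text
time: 27.62
eef_pos: [0.7042, -0.0546, 0.0767]
tcp_rot: [0.587, 0.571, -0.4, -0.411]
contact_force: [-0.3, -0.9, -4.9]
opening: 0.159
```

```bash
python3 - <<'E'
from kin import *
s=st();q=s['qpos']
im,s=snap('wrist','w29');snap('scene','s29');snap('top','t29')
b=cv2.imread('pics/s29.png')[90:240,120:320];b=cv2.resize(b,(512,384));a=cv2.imread('pics/w29.png')
cv2.imwrite('pics/c29.png',cv2.resize(np.hstack([b,a]),None,fx=.78,fy=.78))
print('H',T_of(s)[:3,3]+T_of(s)[:3,2]*.116)
for hx,hz,t in [(.597,.040,-70),(.597,.037,-73),(.597,.036,-75)]:
    p,Rm=tcp_H(hx,hz,t);q,e=ik(p,Rm,q);print(p.round(4),rel(p,Rm,s),q.round(2),round(e,3))
E
```

```text
t 27.62 p [ 0.7042 -0.0546  0.0767] q [-0.172  1.203  0.758 -0.2    2.387 -0.196] F [-0.3 -0.9 -4.9] M [-0.06 -1.25  0.02] op 0.159 zt [-0.939  0.025 -0.343]
H [ 0.59524312 -0.05167788  0.03697331]
[ 0.706  -0.0544  0.0797] [0.0, -0.0, -0.1, 0.0003, -0.0022, -0.0027] [-0.17  1.2   0.75 -0.2   2.39 -0.2 ] 0.0
[ 0.7079 -0.0544  0.0709] [3.0, -0.1, -0.1, 0.0003, 0.0067, -0.0015] [-0.17  1.25  0.71 -0.22  2.44 -0.21] 0.0
[ 0.709  -0.0544  0.066 ] [5.0, -0.1, -0.1, 0.0004, 0.0117, -0.0009] [-0.17  1.28  0.68 -0.23  2.48 -0.22] 0.0
```

View pics/c29.png

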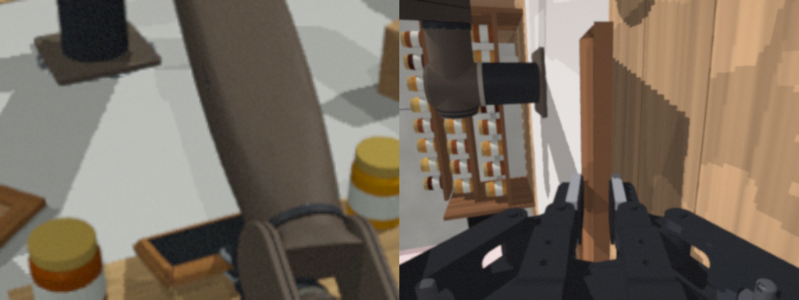

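```bash
python3 - <<'E'
from kin import *
s=st();q=s['qpos']
for hx,hz,t in [(.597,.038,-73),(.597,.036,-76)]:
    p,Rm=tcp_H(hx,hz,t);q,e=ik(p,Rm,q);print(p.round(4),rel(p,Rm,s),q.round(2),round(e,3))
for d in [.015,.03,.045]:
    p2=p+np.array([d,0,0]);q,e=ik(p2,Rm,q);print(p2.round(4),q.round(2),round(e,3))
E
```

```text
t 27.77 p [ 0.7038 -0.0546  0.0776] q [-0.172  1.201  0.761 -0.2    2.387 -0.196] F [ 0.7  0.1 -3.2] M [-0.05 -1.18  0.04] op 0.158 zt [-0.939  0.026 -0.343]
[ 0.7079 -0.0544  0.0719] [3.1, -0.1, -0.1, 0.0003, 0.0068, -0.0019] [-0.17  1.25  0.71 -0.22  2.44 -0.21] 0.0
[ 0.7095 -0.0544  0.0641] [6.1, -0.1, -0.1, 0.0004, 0.0147, -0.0007] [-0.17  1.29  0.67 -0.23  2.49 -0.22] 0.0
[ 0.7245 -0.0544  0.0641] [-0.17  1.35  0.57 -0.24  2.53 -0.23] 0.0
[ 0.7395 -0.0544  0.0641] [-0.16  1.41  0.46 -0.25  2.58 -0.25] 0.0
[ 0.7545 -0.0544  0.0641] [-0.16  1.48  0.32 -0.28  2.64 -0.28] 0.0
```

{"api": "move_arm", "payload": {
  "plan": [
    [[3,0,0,0,0.0068,-0.0019,0.008],[6,0,0,0.0004,0.0147,-0.0007,0.008],[6,0,0,0.0004,0.0147,-0.0007,0.012],[6,0,0,0.0004,0.0147,-0.0007,0.024],[6,0,0,0.0004,0.0147,-0.0007,0.032]]
  ]
}}

```text
time: 28.4
eef_pos: [0.711, -0.0546, 0.0693]
tcp_rot: [0.567, 0.55, -0.428, -0.439]
contact_force: [3.1, 0.4, 6.2]
opening: 0.371
```

```bash
python3 - <<'E'
from kin import *
s=st();q=s['qpos']
im,s=snap('wrist','w30');snap('scene','s30')
b=cv2.imread('pics/s30.png')[90:240,120:320];b=cv2.resize(b,(512,384));a=cv2.imread('pics/w30.png')
cv2.imwrite('pics/c30.png',cv2.resize(np.hstack([b,a]),None,fx=.78,fy=.78))
E
```

```text
t 28.4 p [ 0.711  -0.0546  0.0693] q [-0.17   1.288  0.664 -0.23   2.493 -0.218] F [3.1 0.4 6.2] M [-0.11 -0.5  -0.06] op 0.371 zt [-0.968  0.027 -0.248]
```

View pics/c30.png

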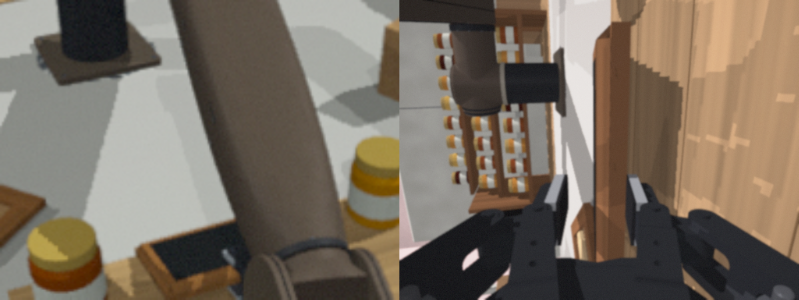

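{"api": "move_arm", "payload": {
  "plan": [
    [[0,0,0,0,-0.001,-0.006,0.032],[0,0,0,0,-0.001,-0.013,0.032],[0,0,0,0,-0.001,-0.02,0.032],[0,0,0,0,-0.001,-0.027,0.032],[0,0,0,0,-0.001,-0.033,0.032]]
  ]
}}

```text
time: 29.12
eef_pos: [0.7431, -0.0554, 0.0792]
tcp_rot: [0.567, 0.55, -0.428, -0.439]
contact_force: [-0.7, 0.3, -0.3]
opening: 0.377
```

```bash
python3 - <<'E'
from kin import *
s=st();q=s['qpos']
im,s=snap('wrist','w31');snap('scene','s31');snap('top','t31')
b=cv2.imread('pics/s31.png')[90:240,120:320];b=cv2.resize(b,(512,384));a=cv2.imread('pics/w31.png')
cv2.imwrite('pics/c31.png',cv2.resize(np.hstack([b,a]),None,fx=.78,fy=.78))
for p,t in [((.735,-.054,.12),-60),((.70,-.054,.17),-40),((.66,-.054,.2),-20)]:
    q,e=ik(np.array(p),Rt(-1.5,t),q);print(rel(p,Rt(-1.5,t),s),q.round(2),round(e,3))
E
```

```text
t 29.12 p [ 0.7431 -0.0554  0.0792] q [-0.165  1.395  0.453 -0.259  2.596 -0.255] F [-0.7  0.3 -0.3] M [ 0.   -0.5   0.01] op 0.377 zt [-0.968  0.027 -0.249]
[-15.6, -0.1, -0.2, 0.0011, -0.0415, -0.0023] [-0.17  1.14  0.71 -0.17  2.32 -0.19] 0.0
[-35.6, -0.0, -0.2, 0.0, -0.0987, 0.0191] [-0.18  0.79  1.08 -0.11  1.96 -0.16] 0.0
[-55.6, 0.0, -0.2, -0.0012, -0.1377, 0.0504] [-0.21  0.48  1.41 -0.06  1.59 -0.18] 0.0
```

View pics/c31.png

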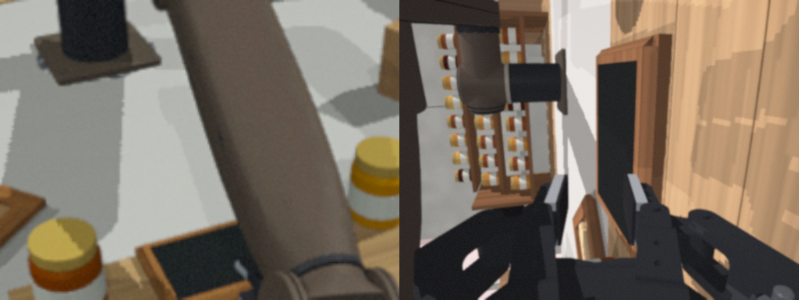

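{"api": "move_arm", "payload": {
  "plan": [
    [[-8,0,0,0.0005,-0.03,-0.002,0.01],[-18,0,0,0.0005,-0.055,0.003,0.0],[-28,0,0,0,-0.08,0.01,0.0],[-38,0,0,0,-0.105,0.022,0.0],[-48,0,0,-0.001,-0.125,0.038,0.0]]
  ]
}}

```text
time: 29.9
eef_pos: [0.6748, -0.0543, 0.193]
tcp_rot: [0.697, 0.678, -0.164, -0.166]
contact_force: [-0.0, -0.1, -0.6]
opening: 0.001
```

```bash
python3 - <<'E'
from kin import *
s=st();q=s['qpos']
im,s=snap('wrist','w32');snap('scene','s32');snap('top','t32')
b=cv2.imread('pics/s32.png')[110:260,120:320];b=cv2.resize(b,(512,384));a=cv2.imread('pics/w32.png')
cv2.imwrite('pics/c32.png',cv2.resize(np.hstack([b,a]),None,fx=.78,fy=.78))
for p,t in [((.60,-.054,.2),0),((.555,-.054,.14),0),((.56,-.054,.05),0)]:
    q,e=ik(np.array(p),Rt(-1.5,t),q);print(rel(p,Rt(-1.5,t),s),q.round(2),round(e,3))
E
```

```text
t 29.9 p [ 0.6748 -0.0543  0.193 ] q [-0.2    0.585  1.296 -0.081  1.725 -0.165] F [-0.  -0.1 -0.6] M [ 0.03 -0.21 -0.01] op 0.001 zt [-0.454  0.01  -0.891]
[-27.0, 0.1, -0.2, -0.0018, -0.0697, 0.0277] [-0.26  0.16  1.79 -0.    1.2  -0.23] 0.0
[-27.0, 0.1, -0.2, -0.0029, -0.0826, 0.1016] [-0.28  0.12  1.94 -0.    1.07 -0.25] 0.0
[-27.0, 0.1, -0.2, -0.0025, -0.0372, 0.1795] [-0.28  0.26  1.97 -0.    0.91 -0.25] 0.0
```

View pics/c32.png

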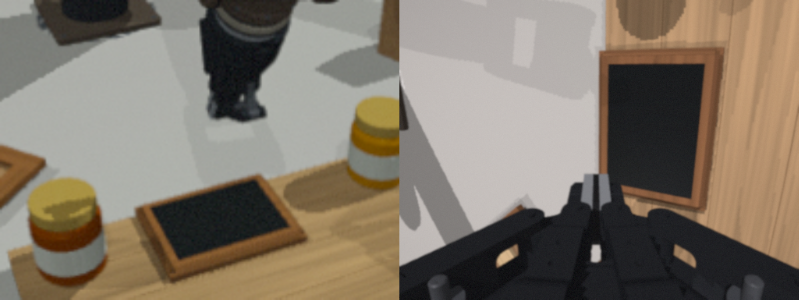

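```bash
python3 - <<'E'
from kin import *
s=st()
a=cv2.imread('pics/w32.png')[0:280,230:430];cv2.imwrite('pics/w32c.png',cv2.resize(a,None,fx=2.1,fy=2.1,interpolation=2))
E
```

```text
t 30.05 p [ 0.6731 -0.054   0.1937] q [-0.2    0.585  1.297 -0.082  1.732 -0.165] F [ 0.3 -0.3 -0.3] M [-0.01 -0.24  0.05] op 0.004 zt [-0.46   0.011 -0.888]
```

View pics/w32c.png

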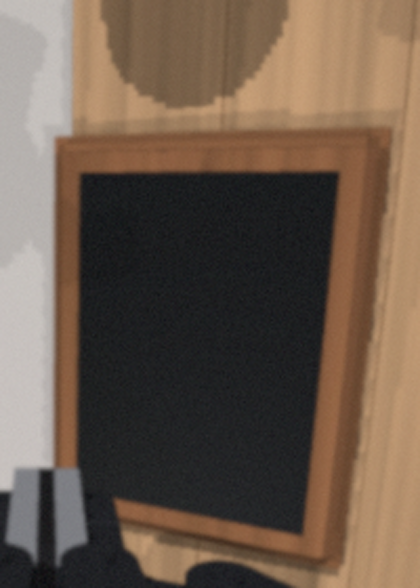

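```bash
python3 - <<'E'
from kin import *
s=get_state()
f=lambda p,z:at_z('wrist',(p[0]/2.1+230,p[1]/2.1),z,s).round(4)
print('step',f((74,5),.028),f((70,120),.028))
print('hinge',f((56,140),.037),f((54,460),.037)); print('free',f((390,128),.037),f((328,560),.037))
for p,t in [((.60,-.052,.2),0),((.55,-.052,.14),0),((.565,-.052,.04),0)]:
    print(rel(p,Rt(-1.5,t),s))
E
```

```text
step [0.6061 0.0898 0.028 ] [0.6032 0.0442 0.028 ]
hinge [0.6007 0.0355 0.037 ] [ 0.5958 -0.1083  0.037 ]
free [0.73   0.0325 0.037 ] [ 0.7203 -0.1339  0.037 ]
[-27.4, 0.1, -0.2, -0.0001, -0.0678, 0.0281]
[-27.4, 0.1, -0.2, -0.0014, -0.0845, 0.1044]
[-27.4, 0.1, -0.2, -0.0007, -0.0251, 0.1862]
```

{"api": "move_arm", "payload": {
  "plan": [
    [[-10,0,0,0,-0.045,0.018,0],[-20,0,0,0,-0.08,0.05,0],[-27.4,0,0,-0.001,-0.088,0.09,0],[-27.4,0,0,-0.001,-0.06,0.14,0],[-27.4,0,0,-0.001,-0.036,0.182,0]]
  ]
}}

```text
time: 30.68
eef_pos: [0.5573, -0.0522, 0.047]
tcp_rot: [0.717, 0.697, -0.001, 0.0]
contact_force: [0.7, -0.4, 0.1]
opening: -0.002
```

```bash
python3 - <<'E'
from kin import *
s=st()
for x,z in [(.565,.032),(.580,.032),(.590,.032),(.600,.032),(.607,.032),(.614,.032),(.617,.032)]:
    print(x,rel((x,-.052,z),Rt(-1.5,0),s))
im,s=snap('wrist','w33');snap('scene','s33')
b=cv2.imread('pics/s33.png')[110:260,120:320];b=cv2.resize(b,(512,384));a=cv2.imread('pics/w33.png')
cv2.imwrite('pics/c33.png',cv2.resize(np.hstack([b,a]),None,fx=.78,fy=.78))
E
```

```text
t 30.68 p [ 0.5573 -0.0522  0.047 ] q [-0.273  0.263  1.978 -0.004  0.901 -0.243] F [ 0.7 -0.4  0.1] M [ 0.   -0.04 -0.05] op -0.002 zt [-0.001 -0.003 -1.   ]
0.565 [-0.1, 0.1, -0.1, 0.0004, 0.0077, 0.015]
0.58 [-0.1, 0.1, -0.1, 0.0009, 0.0227, 0.015]
0.59 [-0.1, 0.1, -0.1, 0.0011, 0.0327, 0.015]
0.6 [-0.1, 0.1, -0.1, 0.0014, 0.0427, 0.015]
0.607 [-0.1, 0.1, -0.1, 0.0016, 0.0497, 0.0149]
0.614 [-0.1, 0.1, -0.1, 0.0018, 0.0567, 0.0149]
0.617 [-0.1, 0.1, -0.1, 0.0019, 0.0597, 0.0149]
```

View pics/c33.png

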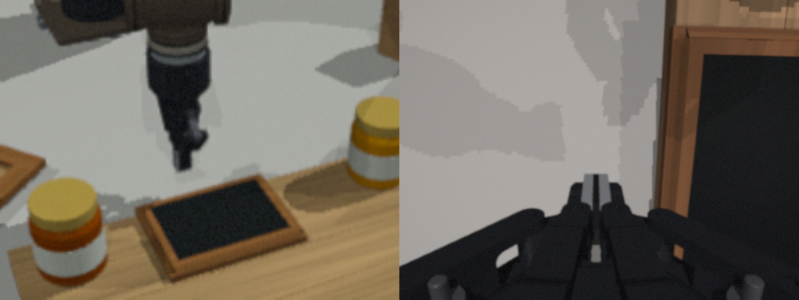

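{"api": "move_arm", "payload": {
  "plan": [
    [[0,0,0,0,0.006,0.012,0],[0,0,0,0.0005,0.017,0.0145,0],[0,0,0,0.001,0.028,0.0145,0],[0,0,0,0.001,0.038,0.0145,0],[0,0,0,0.0015,0.048,0.0145,0]]
  ]
}}

```text
time: 31.4
eef_pos: [0.6008, -0.051, 0.0285]
tcp_rot: [0.717, 0.697, -0.006, -0.007]
contact_force: [-7.1, 0.0, 9.1]
opening: 0.0
```

```bash
python3 - <<'E'
from kin import *
s=st()
im,s=snap('wrist','w34');snap('scene','s34')
b=cv2.imread('pics/s34.png')[110:260,120:320];b=cv2.resize(b,(512,384));a=cv2.imread('pics/w34.png')
cv2.imwrite('pics/c34.png',cv2.resize(np.hstack([b,a]),None,fx=.78,fy=.78))
E
```

```text
t 31.4 p [ 0.6008 -0.051   0.0285] q [-0.251  0.381  1.864 -0.005  0.914 -0.221] F [-7.1  0.   9.1] M [0.02 1.11 0.02] op 0.0 zt [-0.018  0.001 -1.   ]
```

View pics/c34.png

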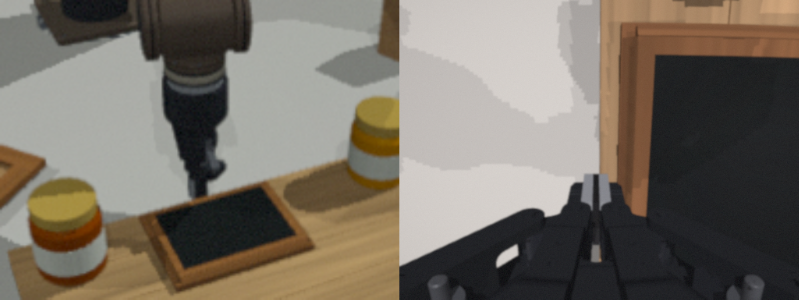

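{"api": "move_arm", "payload": {
  "plan": [
    [[0,0,0,0,0,-0.003,0],[0,0,0,0,0.005,-0.003,0],[0,0,0,0,0.01,-0.003,0],[0,0,0,0,0.014,-0.003,0],[0,0,0,0,0.016,-0.003,0]]
  ]
}}

```text
time: 32.12
eef_pos: [0.6175, -0.0516, 0.0322]
tcp_rot: [0.717, 0.697, -0.006, -0.006]
contact_force: [-7.8, -0.5, 9.2]
opening: -0.001
```

```bash
python3 - <<'E'
from kin import *
s=st()
E
```

```text
t 32.12 p [ 0.6175 -0.0516  0.0322] q [-0.245  0.406  1.822 -0.004  0.931 -0.215] F [-7.8 -0.5  9.2] M [-0.06  1.2  -0.03] op -0.001 zt [-0.017  0.001 -1.   ]
```

{"api": "move_arm", "payload": {
  "plan": [
    [[0,0,0,0,-0.015,0,0],[0,0,0,0,-0.03,-0.01,0],[0,0,0,0,-0.04,-0.06,0],[0,0,0,0,-0.04,-0.11,0],[0,0,0,0,-0.04,-0.15,0]]
  ]
}}

```text
time: 32.75
eef_pos: [0.5809, -0.0507, 0.1855]
tcp_rot: [0.717, 0.697, -0.005, -0.005]
contact_force: [1.4, -0.1, -0.3]
opening: -0.0
```

```bash
python3 - <<'E'
from kin import *
s=st()
im,s=snap('wrist','w35');snap('scene','s35');snap('top','t35')
b=cv2.imread('pics/s35.png')[100:270,110:340];b=cv2.resize(b,(512,384));a=cv2.imread('pics/w35.png')
cv2.imwrite('pics/c35.png',cv2.resize(np.hstack([b,a]),None,fx=.78,fy=.78))
E
```

```text
t 32.75 p [ 0.5809 -0.0507  0.1855] q [-0.259  0.135  1.841 -0.004  1.179 -0.23 ] F [ 1.4 -0.1 -0.3] M [-0.   -0.03 -0.03] op -0.0 zt [-0.014  0.    -1.   ]
```

View pics/c35.png

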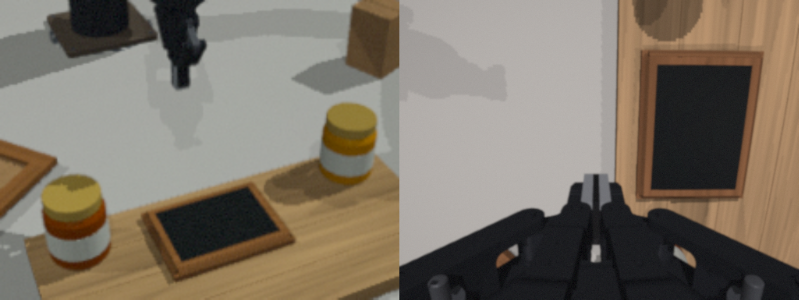

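View pics/t35.png

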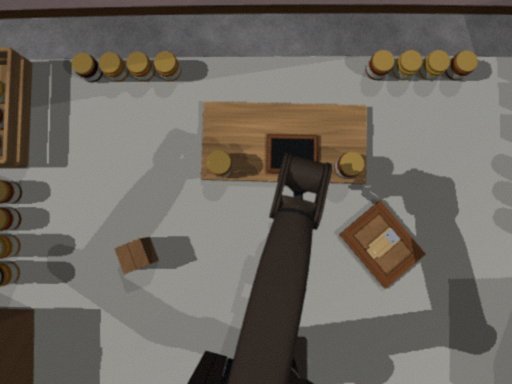

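```bash
python3 - <<'E'
from kin import *
s=get_state()
f=lambda x,y,z:at_z('wrist',(x/.78-512,y/.78),z,s).round(4)
print('step',f(619,10,.028),f(614,165,.028));print('hinge',f(647,53,.037),f(639,197,.037));print('free',f(762,52,.037),f(742,198,.037))
for c in ['scene','top']:
  for q in ['jar_left','jar_right','carton']:
    print(c,q,[(np.round(r['centre'],1).tolist(),round(r['p'],2)) for r in pinpoint(c,q)][:1])
E
```

```text
step [0.6103 0.0769 0.028 ] [ 0.6029 -0.0945  0.028 ]
hinge [0.6386 0.0322 0.037 ] [ 0.6321 -0.1331  0.037 ]
free [0.762  0.0315 0.037 ] [ 0.759  -0.1387  0.037 ]
scene jar_left [([310.4, 199.6], 0.61)]
scene jar_right [([157.8, 243.1], 0.6)]
scene carton [([323.5, 138.3], 0.75)]
top jar_left [([224.7, 167.1], 0.88)]
top jar_right [([281.7, 145.8], 0.7)]
top carton [([140.1, 254.4], 0.55)]
```

```bash
python3 - <<'E'
from kin import *
a=cv2.imread('pics/scene0.png',0);b=cv2.imread('pics/s35.png',0)
for n,(x,y,w,h) in dict(jl=(294,158,34,46),jr=(133,200,42,52),ca=(308,95,40,50)).items():
    t=a[y:y+h,x:x+w]; r=cv2.matchTemplate(b[y-10:y+h+10,x-10:x+w+10],t,cv2.TM_CCOEFF_NORMED);_,m,_,l=cv2.minMaxLoc(r);print(n,m,l[0]-10,l[1]-10)
print(ticket.sign_off())
E
```

```text
jl 0.9710403680801392 0 0
jr 0.8931832909584045 0 0
ca 0.9589319825172424 0 0
the job is handed in; nothing more can be done
None
```

The chalkboard now lies face up and wholly on the step, with its strut folded. I handed the job in at about 33 s. No verdict came back.

**What I did:**
- I folded the strut and pushed the board square against the front of the step.
- **First try at tipping:** a finger hooked under the free edge slipped, and the board fell back face down before the step.
- **Second try:** I gripped the free-side rail, stood the board on edge leaning against the step front, and gripped it again by its top edge. I then turned it over the edge; its recess caught on the step corner, so I lifted it a little before setting it down.
- Last, I slid it back, withdrew the arm and left it touching nothing.

**Last checks:**
- The hinge-side edge measures about 27 mm behind the step front, so nothing hangs over.
- Both jars and the carton match the first picture with no shift.
- In the last top view the network put jar_right at a point on the board. The pictures and the match against the first picture show the jar where it stood.

**Doubts:**
- Joint 3 once read 2.485 against its 2.48 limit, early in the job.
- I could not see the strut under the board at the end. It looked flush when last visible, and the board looks flat.

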